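Set the sample sled against the flip stop of the reading track

ROBOT

A 6-joint arm with a two-finger parallel gripper is mounted at the origin on the work surface. World frame = base frame: x ahead of the robot, y to its left, z up, the work surface at z = 0. Lengths are in mm, angles in rad, forces in N, time in s.
With the tool pointing down it reaches from about 275 to 750 mm from the base axis. Payload 10.2 kg.
Tool frame: the origin (TCP) lies at the very end of the fingers, on their centre line; the grasp point (between the pads) lies 19 mm behind it; z points along the fingers, x is the direction in which the jaws open and shut, and the axes are right-handed (so a half turn about z gives the same grasp; the last joint's range is limited). The gripper opens to 85 mm and grips with 20 to 120 N. Pads are 22 mm wide; open, the fingers measure 114 mm over their backs; the gripper's body (76 mm by 85 mm) begins 54 mm behind the grasp point. The pads swing forward as they close: fully open they stand 13 mm farther back than shut.
Start: joints at [0.907, 0.313, 1.498, -0, 1.331, -0.223], TCP at [224.011, 474.816, 198.894] pointing down, gripper open.
Joint ranges: [-2.94, 2.94], [-0.97, 2.17], [0.19, 2.56], [-1.23, 4.37], [0.02, 3.11], [-2.88, 2.88]. Speed limits (rad/s): [2.39, 2.39, 3.01, 3.14, 3.14, 3.14].

INTERFACE

Orientations are given as a unit quaternion [w, x, y, z].
In Python, from rig import ctrl, cams gives the robot as it stands.
- The arm moves only by the tool play_rows, never from a script. Its argument "steps" is a list of rows, each a list of 2 entries, a list of its own where there are three numbers: the shift along the tool's x, y, z normalised to -1 to 1, where 1 is 0.75 m, then the turn, a rotation vector about the tool's x, y, z normalised to -1 to 1, where 1 is 45 degrees. A call has 1 to 20 rows; each row shifts and turns the commanded pose from where the row before left it, along the tool's axes as they then stand; what a row does not reach is not made up. A row lasts 1/10 s, in which the tool goes at most 50 mm and 8.59 degrees, less where a joint would pass 70% of its speed; a pose out of reach is approached as far as the arm can. A call with a number of a shift or a turn outside -1 to 1 is refused whole. A call with a gripper value outside its range is refused whole. "grip" is the closure, from 0 (fully open) to 1 (shut), set as the call begins (left out, the last holds). The fingers move at their own pace and stop on an object; "squeeze" is the grip in N (left out, the last holds). Time passes only in rows, so rows that do not move let the fingers close. It gives the time, the measured TCP pose, the force and the opening at its end, in the units of the state.
- ctrl.sense(): the state, without advancing time (a new reading comes with each control period).
- cams.capture(name): name is "side" or "top"; returns the picture (400x640x3 uint8, red, green, blue); there is no depth.
- cams.camera_info(name): a dict with "fx", "fy", "cx", "cy" (pixels), "xyz" and "attitude" of the camera in the world. Camera axes: x right, y up, looking along -z (the intrinsics and any distortion apply to the point x, -y, -z); pixel columns grow to the right and rows downward; lengths in mm; the calibration is good to about 2 mm. A picture is of the moment at which its call begins. camera_info takes no time and is no camera call.
- ctrl.finish_job(): hands the job in, once; it reports no verdict.
Trained networks look in the newest picture that a camera, given by its name, has taken for a name from the list of things; names that differ only in an ending like _2 or _b are one class to them, and where a whole thing is asked for, a point or a joint stands for the part that bears it (a point fixed in the world has none). Each returns a list of dicts, best first, with "p" (0 to 1); they miss things now and then, are a little off and sometimes report something else, mostly with a low value. They report only what shows in the picture. A call takes as long as a camera call. They do not tell look-alikes from the thing itself.
- cams.search_frame(camera, thing): "rect" ([centre column, centre row, width, height] in pixels, round what is visible of it).
- cams.tip_of(camera, thing): "pixel" ([column, row] in pixels: a listed point, or the origin of a listed thing).
The state is a dict: "time_s": time; "joints": joint angles; "dq": joint speeds; "tau": joint torques, N m; "eef_pos": TCP position; "ee_rot": TCP orientation; "force": force on the tool from outside, world axes, zero at the start; "wrist_torque": the same for the moment, N m; "grip_width": opening from 0.0 (shut) to 1.0 (fully open).
Only numpy, scipy, OpenCV 4.12 (cv2) and the standard library are available. Lean on these libraries where they do the work, as an engineer would, in place of code of your own. Each camera call takes 0.05 s, during which the arm holds its last target.

TASK

Flip the hinged stop flag down across the sample track until it lies fully home, gently. Then push the sample sled along the channel up to the stop screw in the flag without bumping it, and keep it pressed hard home there for about a second with roughly 10 N more than it takes to slide it (18 N would spoil the setting; how far the screw stands out must be felt). Let go, leaving the sled flat in its channel and resting against the stop, and leave everything else where it is.

Things in the scene. Friction and masses are not known exactly. Their poses are not given: they have to be found in the camera images.
- track: Fixed aluminium sample track, 400 mm long (y), bed 100 mm wide (x) and 10 mm thick; origin at the centre of its underside, z up. A channel 52 mm wide, open at both ends, runs along y between 8 mm thick fences: far fence at x +26 to +34 mm, top 34 mm above the table; near fence at x -34 to -26 mm, top 30 mm. Channel floor 10 mm above the table.
- stop_unit: Stop unit fixed on the far fence, in the track's -y half; axes as the track's, origin on the track's centre line at table height, in the middle of the flag's thickness. A dark saddle, y -22 to +22 mm, x +27 to +50 mm, 44 mm high (hinge ears 52 mm), carries the flag. White reading head at x +37 to +87, y +41 to +87 mm, 72 mm high. Behind the saddle 60 mm are free.
- flag (a joint): Angle of the hinged stop flag (rad): 0 = down, fully home, level across the channel; pi/2 = upright; up to 1.9 = leaning away over the far fence. Starts roughly upright. The hinge rubs (0.1 N m, some 1.5 N at the free end): the flag stays at any angle, even a little short of home, and meets a hard end stop when home.
- flag_hinge (a point): Point on the flag's hinge axis, which is parallel to the track's y: stop unit x = +33 mm, 40 mm above the table.
- flag_tip (a point): Middle of the flag's free end, 80 mm from the hinge (moves with the flag). The flag is a steel bar 12 mm thick (y) and 14 mm high; when down its underside is 30 mm and its top 44 mm above the table, its faces lie at stop unit y = +6 and -6 mm, and it sticks out 13 mm past the near fence.
- screw_axis (a point): Point on the flag's +y face (moves with the flag) where a 10 mm thick brass stop screw comes out towards the sled. The last user set it: its hard end stands 2 to 24 mm proud of the face, NOT measured, so feel for it. A thin sprung pin stands 3 mm out of that end; it gives at about 0.6 N and goes flush before the hard end is met.
- sled: Loose grey sled in the channel, on the +y side of the flag: block 49 mm wide (x), 90 long (y), 38 high, a capped amber cup 42 mm across fixed in its middle (top 72 mm above the underside). Origin at the centre of its underside; axes nearly the track's. It travels towards -y; push its flat rear face (y = +45 mm). 0.3 to 0.7 kg; 1.5 to 5 N to slide it.
- sled_nose (a point): Middle of the sled's leading end face (sled y = -45 mm), 27 mm above the sled's underside: the spot that meets the stop screw of the lowered flag.
- brown_bottle: Brown bottle, 56 mm across, 100 mm tall, behind the track. Bystander, loose: leave it where it is. Origin at the centre of its underside.
- white_jar: White jar, 52 mm across, 65 mm tall, in front of the track. Bystander, loose: leave it where it is. Origin at the centre of its underside.
- cup: Clear cup, 60 mm across, 60 mm tall, in front of the track. Bystander, loose: leave it where it is. Origin at the centre of its underside.
- spatula_tool: Flat steel lab spatula, 154 mm long, 14 mm wide and 5 mm thick, lying in front of the track. Bystander, loose: leave it where it is. Origin at the centre of its underside.
- carton: Cardboard carton 80 x 110 x 50 mm, behind the track. Bystander, loose: leave it where it is. Origin at the centre of its underside.
- flask_a: Small stoppered flask, 60 mm across, 104 mm tall, behind the track. Bystander, loose: leave it where it is. Origin at the centre of its underside.
- tall_vial: Small vial, 28 mm across, 55 mm tall, in front of the track. Bystander, loose: leave it where it is. Origin at the centre of its underside.
There are look-alikes about, which are no part of the job. Leave any blue look-alike of the sled alone.

How it is judged (in metres and radians):
On the way, in this order (a step that is already met when the one before it is completed fails the run):
1. the flag is flipped down and lies fully home, while the sled has not reached it (value of joint flag below 0.05 rad and y of sled_nose in the frame of stop_unit above 0.04 m), for 0.2 s.
2. the sled is kept pressed against the lowered flag with 5 to 18 N for half a second (value of joint flag below 0.05 rad and contact force between sled and stop_unit above 5 N and y of sled_nose in the frame of stop_unit below 0.0365 m), for 0.5 s.
At the end, for the whole second after the job is handed in: The flag is down within 0.05 rad of home; the sled lies flat in its channel at rest, let go, still touching the stop (its sprung pin bears on the sled with over 0.15 N) with its nose 6 to 36.5 mm from the middle of the flag. On the way it was pressed there with 5 to 18 N for half a second (value of joint flag below 0.05 rad and contact force between sled and stop_unit above 0.15 N and y of sled_nose in the frame of stop_unit between 0.006 and 0.0365 m and x of sled_nose in the frame of stop_unit between -0.006 and 0.006 m and angle between sled's own z axis and vertical below 0.04 rad and height (world z) of sled below 0.0125 m and linear speed of sled below 0.01 m/s).
It fails at once if a bystander is moved more than 20 mm (distance of any of brown_bottle, white_jar, cup, spatula_tool, carton, flask_a, tall_vial from where it was at the start of the episode above 0.02 m).
It fails at once if the sled is shoved against the stop with more than 18 N (contact force between sled and stop_unit above 18 N).
It fails at once if the robot bears on the flag or stop unit with more than 25 N (contact force between any of the fingers, the arm and stop_unit above 25 N).
It fails at once if the sled is lifted or tipped out of the channel (angle between sled's own z axis and vertical above 0.2 rad or height (world z) of sled above 0.03 m).
It also fails if it takes over 64 s, if anything falls off the work surface, if the arm or the gripper's body presses on something with over 40 N, if the wrist force passes 120 N, or if a joint passes its speed limit or range.

## Working session

There is one attempt and no reset: what is moved stays moved. The work goes in short steps, Python scripts to look and compute and a tool call to move; the robot and the scene stay as the last step left them, time stands still between calls to the robot, and variables do not carry over. Pictures are saved under pics/ and viewed, and the job is handed in when it is done.

Besides the shell and the picture viewer there is one more tool, called after ">>>" as name([rows], argument=value, ...), one row to a line, values as JSON. play_rows: Moves the arm, as the interface text tells. Its arguments: {"type":"object","properties":{"steps":{"type":"array"},"grip":{"type":"number"},"squeeze":{"type":"number"}},"required":["steps"]}

```bash
ls; mkdir -p pics
python3 - <<'E'
from rig import ctrl,cams
import cv2
for n in("side","top"):
    im=cams.capture(n);cv2.imwrite(f"pics/{n}0.png",im[:,:,::-1]);print(n,cams.camera_info(n))
    for t in["track","stop_unit","flag","sled","white_jar","cup","spatula_tool","tall_vial","brown_bottle","carton","flask_a"]:
        print(t,[(d["p"],[round(v) for v in d["rect"]]) for d in cams.search_frame(n,t)])
    for t in["flag_hinge","flag_tip","screw_axis","sled","sled_nose","track","stop_unit"]:
        print(t,[(d["p"],[round(v,1) for v in d["pixel"]]) for d in cams.tip_of(n,t)])
print(ctrl.sense())
E
```

```text
pics
side {'fx': 404.8825761730758, 'fy': 404.8825761730758, 'cx': 317.96935951711504, 'cy': 205.10907290304945, 'xyz': array([ 131.46190268, -376.57579956,  637.32587877]), 'attitude': array([ 0.84688069,  0.35860216, -0.15475804, -0.36089823])}
track [(0.74, [310, 234, 148, 140])]
stop_unit [(0.66, [317, 202, 33, 54])]
flag [(0.85, [323, 202, 17, 36])]
sled [(0.89, [273, 188, 38, 41]), (0.82, [194, 239, 54, 48]), (0.65, [212, 153, 43, 34])]
white_jar [(0.85, [214, 194, 22, 32])]
cup [(0.6, [287, 293, 38, 47])]
spatula_tool [(0.67, [265, 251, 38, 47])]
tall_vial [(0.84, [240, 213, 16, 30]), (0.55, [319, 201, 31, 51]), (0.46, [426, 247, 71, 64]), (0.19, [310, 238, 146, 130])]
brown_bottle [(0.62, [314, 152, 24, 39]), (0.62, [212, 195, 27, 37])]
carton [(0.73, [424, 248, 68, 63])]
flask_a [(0.94, [344, 181, 24, 40])]
flag_hinge [(0.81, [322.7, 213.0])]
flag_tip [(0.9, [322.5, 185.6]), (0.22, [217.2, 207.8])]
screw_axis [(0.72, [323.3, 201.2]), (0.25, [286.2, 194.1])]
sled [(0.95, [195.6, 245.9]), (0.86, [215.9, 161.8]), (0.81, [273.1, 195.6])]
sled_nose [(0.86, [217.4, 236.3]), (0.71,
[... 1374 characters left out ...]
nit [(0.83, [331.1, 228.2])]
{'time_s': 1.9, 'joints': array([ 9.06593948e-01,  3.12892677e-01,  1.49771200e+00, -3.46035512e-06,
        1.33099828e+00, -2.23379950e-01]), 'dq': array([ 0.00061593, -0.00230944,  0.00157179, -0.00123511,  0.00081637,
       -0.00033351]), 'tau': array([ 1.51152958e-04, -4.12167585e+01, -2.59894931e+01, -2.63462725e-04,
        6.15295867e-04, -8.93528204e-05]), 'eef_pos': array([224.01179861, 474.81022972, 198.8934012 ]), 'ee_rot': array([ 3.30990633e-06,  8.44595368e-01,  5.35405140e-01, -4.29246734e-06]), 'force': array([-0.39921421,  0.21278151,  0.08133602]), 'wrist_torque': array([-0.01607815,  0.00048162, -0.01759053]), 'grip_width': 0.997578120145301}
```

Run:
```python
import cv2
a=cv2.imread("pics/side0.png");b=cv2.imread("pics/top0.png")
cv2.imwrite("pics/side0c.png",cv2.resize(a[110:320,150:470],None,fx=2.5,fy=2.5,interpolation=cv2.INTER_CUBIC))
cv2.imwrite("pics/top0c.png",cv2.resize(b[130:350,140:460],None,fx=2.5,fy=2.5,interpolation=cv2.INTER_CUBIC))
```

```text
(no output)
```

View pics/side0c.png

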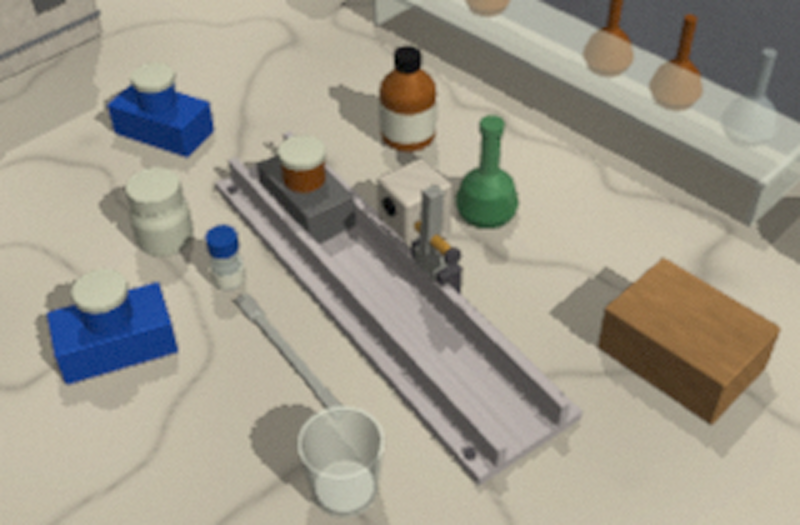

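View pics/top0c.png

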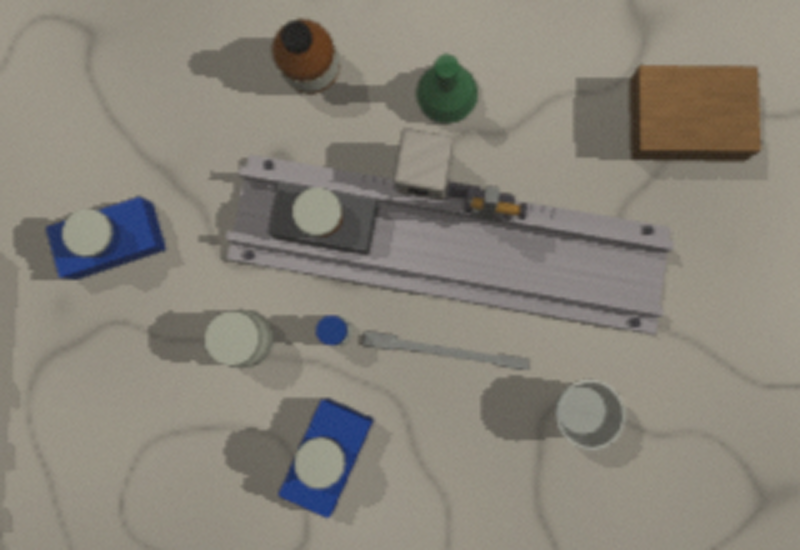

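The grey sled with the amber cup sits in the channel at side (273,188) / top (268,217). The blue blocks at side (194,239) and (212,153), top (270,313) and (182,226), are look-alikes and stay out of it. I can see the flag upright at top (341,213). Next I'll fit the track's pose.

```bash
cat > h.py <<'E'
import numpy as np,cv2
from scipy.spatial.transform import Rotation as R
from scipy.optimize import least_squares
CI={}
def info(n):
    from rig import cams
    if n not in CI: CI[n]=cams.camera_info(n)
    return CI[n]
def proj(n,P):
    c=info(n);q=c["attitude"];r=R.from_quat([q[1],q[2],q[3],q[0]])
    p=r.inv().apply(np.atleast_2d(P)-c["xyz"])
    return np.c_[c["fx"]*p[:,0]/-p[:,2]+c["cx"],c["fy"]*-p[:,1]/-p[:,2]+c["cy"]]
def ray(n,px,z):
    c=info(n);q=c["attitude"];r=R.from_quat([q[1],q[2],q[3],q[0]])
    d=r.apply([(px[0]-c["cx"])/c["fx"],-(px[1]-c["cy"])/c["fy"],-1]);t=(z-c["xyz"][2])/d[2]
    return c["xyz"]+t*d
def T(p,loc):
    x,y,a=p;l=np.atleast_2d(loc).astype(float);c,s=np.cos(a),np.sin(a)
    return np.c_[x+c*l[:,0]-s*l[:,1],y+s*l[:,0]+c*l[:,1],l[:,2]]
E
python3 - <<'E'
from h import *
cr=lambda u,v:(u/2.5+140,v/2.5+130)
L=[[50,200,10],[-50,200,10],[50,-200,10],[-50,-200,10]]
px=[cr(238,158),cr(225,261),cr(670,231),cr(656,331)]
f=lambda p:(proj("top",T(p,L))-px).ravel()
s=least_squares(f,[500,60,0.1]);print(s.x,s.fun)
cs=lambda u,v:(u/2.5+150,v/2.5+110)
L2=[[50,-200,10],[-50,-200,10],[-50,200,10]];p2=[cs(580,412),cs(480,482),cs(216,183)]
print(proj("side",T(s.x,L2))-p2)
g=lambda p:np.r_[f(p),(proj("side",T(p,L2))-p2).ravel()]
s2=least_squares(g,s.x);print(s2.x,s2.fun)
for n,z in(("top",0),):print(ray(n,(0,0),0),ray(n,(640,400),0))
# sled top corners z=48 & cup cap
print("cap top",ray("top",cr(317,211),82))
# overlay
p=s2.x
im=cv2.imread("pics/top0.png");im2=cv2.imread("pics/side0.png")
def box(im,n,x0,x1,y0,y1,z,col,K=4):
    q=proj(n,T(p,[[x0,y0,z],[x1,y0,z],[x1,y1,z],[x0,y1,z]]))
    return [(q,col)]
for n,im,o in(("top",im,(140,130)),("side",im2,(150,110))):
    K=2.5;c=cv2.resize(im[o[1]:o[1]+220,o[0]:o[0]+320],None,fx=K,fy=K,interpolation=cv2.INTER_CUBIC)
    for a in[(-50,50,-200,200,10,(0,255,0)),(26,34,-200,200,34,(0,0,255)),(-34,-26,-200,200,30,(255,0,0))]:
        q=(box(im,n,*a)[0][0]-o)*K
        cv2.polylines(c,[q.astype(int)],True,a[5],1)
    cv2.imwrite(f"pics/ov_{n}.png",c)
E
```

```text
[ 5.32839140e+02  6.14486621e+01 -1.65809971e-01] [ 2.68555177 -0.0592531  -0.53673612  0.79775161 -1.03100022 -1.76221975
 -1.07760375  1.10974249]
[[-1.42674332 -1.22584596]
 [-2.41443277 -2.05826994]
 [-3.4074255  -0.09361876]]
[ 5.33748498e+02  5.89431694e+01 -1.68522114e-01] [ 3.86899979 -0.65793568  0.55313319  0.1590327   0.0582357  -1.91571794
 -0.087072    0.93080857 -0.23934717 -0.57399555 -1.31273973 -1.43248396
 -2.26412328  0.08819053]
[1120.75529958  874.31470081    0.        ] [ 150.94956905 -646.14220418    0.        ]
cap top [554.85366326 171.91936036  82.        ]
```

```bash
ls pics
```

```text
ov_side.png
ov_top.png
side0.png
side0c.png
top0.png
top0c.png
```

View pics/ov_top.png

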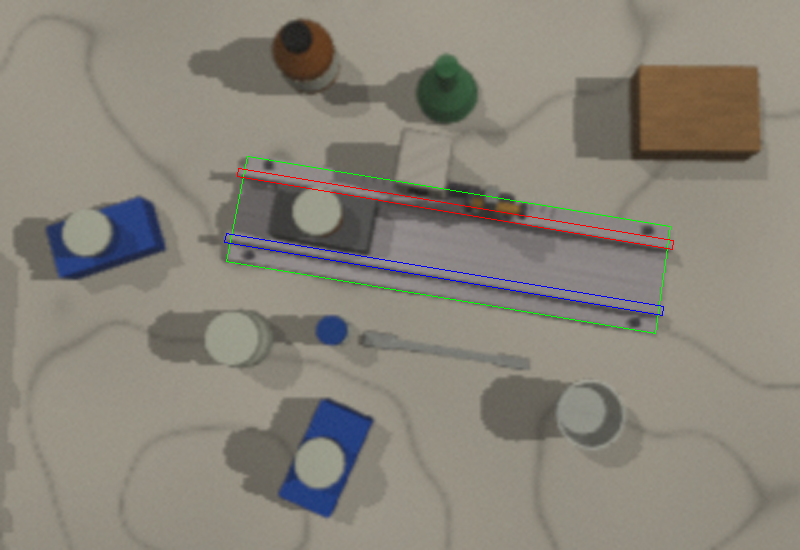

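View pics/ov_side.png

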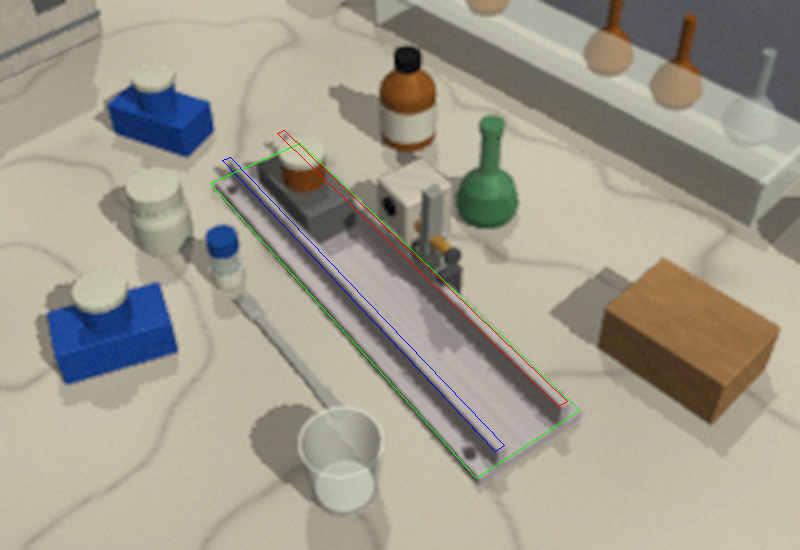

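Run:
```python
import cv2
b=cv2.imread("pics/top0.png");a=cv2.imread("pics/side0.png")
cv2.imwrite("pics/z1.png",cv2.resize(b[180:250,220:320],None,fx=8,fy=8,interpolation=cv2.INTER_CUBIC))
cv2.imwrite("pics/z2.png",cv2.resize(b[180:265,315:415],None,fx=7,fy=7,interpolation=cv2.INTER_CUBIC))
cv2.imwrite("pics/z3.png",cv2.resize(a[150:250,230:350],None,fx=6,fy=6,interpolation=cv2.INTER_CUBIC))
```

```text
(no output)
```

View pics/z1.png

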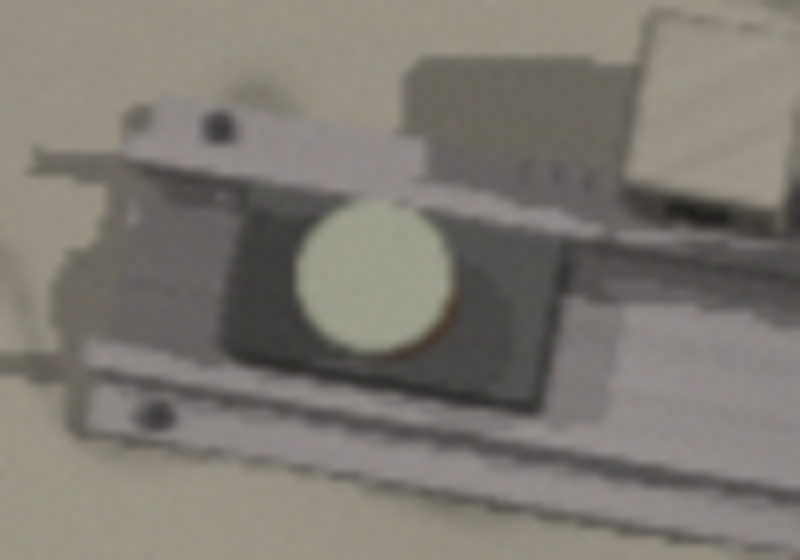

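View pics/z2.png

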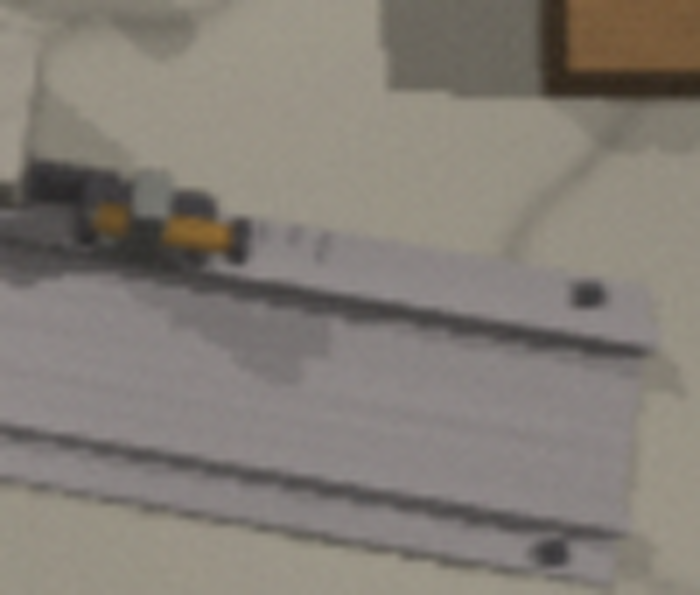

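View pics/z3.png

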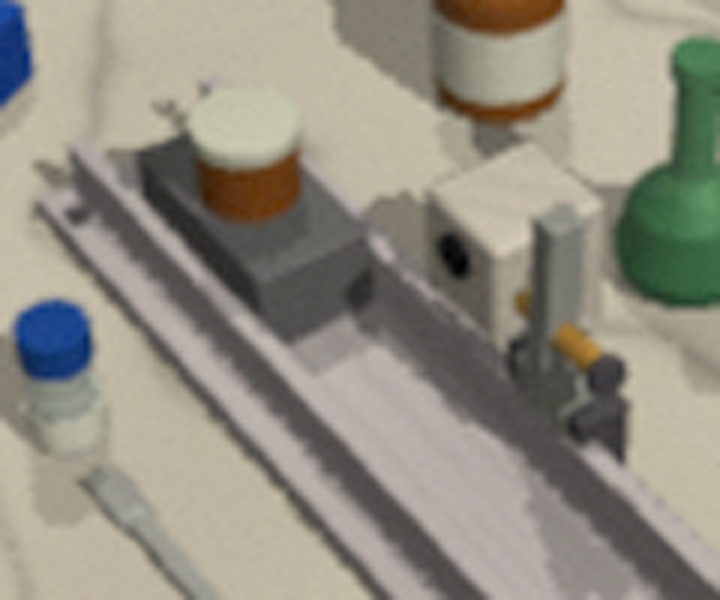

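Run:
```python
from h import *
a=lambda u,v:(220+u/8,180+v/8);b=lambda u,v:(315+u/7,180+v/7)
L=[[50,200,10],[-50,200,10],[50,-200,10],[-50,-200,10],[-34,200,30],[-34,-200,30],[26,200,34],[26,-200,34]]
px=[a(125,108),a(84,430),b(655,283),b(614,578),a(90,370),b(625,528),a(130,155),b(650,345)]
f=lambda p:(proj("top",T(p,L))-px).ravel()
s=least_squares(f,[500,60,0.1]);print(s.x);print(s.fun.reshape(-1,2).round(2))
c=lambda u,v:(230+u/6,150+v/6);cs=lambda u,v:(u/2.5+150,v/2.5+110)
L2=[[-50,200,10],[50,-200,10],[-50,-200,10],[-34,200,30]]
p2=[c(38,200),cs(580,412),cs(480,476),c(72,152)]
g=lambda p:(proj("side",T(p,L2))-p2).ravel()
s2=least_squares(g,s.x);print(s2.x);print(s2.fun.reshape(-1,2).round(2)); print(g(s.x).reshape(-1,2).round(2))
s3=least_squares(lambda p:np.r_[f(p),g(p)],s.x);p=s3.x;print("joint",p);print(s3.fun.reshape(-1,2).round(2))
def loc(w):
    d=np.array(w)-[p[0],p[1],0];C,S=np.cos(p[2]),np.sin(p[2]);return np.array([C*d[0]+S*d[1],-S*d[0]+C*d[1],d[2]]).round(1)
print("cap top",loc(ray("top",a(375,275),82)),"side",loc(ray("side",c(243,127),82)))
print("sled nose top edge",loc(ray("top",a(560,245),48)),loc(ray("top",a(535,402),48)),"rear near",loc(ray("top",a(225,355),48)))
print("nose side near top",loc(ray("side",c(262,277),48)),"far", loc(ray("side",c(370,238),48)))
# flag top end: top at hinge x33, z~120
print("flag top (z120)",loc(ray("top",b(152,190),120)), loc(ray("side",c(555,212),120)))
print("head top corners",[loc(ray("top",q,72)) for q in(a(655,15),a(630,185),a(780,220))])
print("head side",[loc(ray("side",q,72)) for q in(c(430,190),c(530,145),c(500,250))])
for n,q in(("jar",(234,265)),("vial",(272,262)),("spat",(317,269))):print(n,ray("top",q,40 if n!="spat" else 3))
```

```text
[ 5.34830123e+02  5.94464469e+01 -1.67600095e-01]
[[ 3.21 -1.34]
 [-0.15  0.42]
 [-0.76 -0.49]
 [-0.61  0.21]
 [-1.5   0.2 ]
 [ 0.6   0.13]
 [-1.65  0.99]
 [ 0.91 -0.21]]
[ 5.36442155e+02  5.66876993e+01 -1.76689831e-01]
[[-0.16 -0.51]
 [ 1.09 -0.18]
 [-0.23  1.09]
 [-0.89 -1.59]]
[[-2.02 -0.32]
 [-0.05 -1.12]
 [-1.03  0.39]
 [-2.8  -1.44]]
joint [ 5.35431698e+02  5.84954174e+01 -1.70046624e-01]
[[ 3.71 -1.78]
 [ 0.27 -0.06]
 [-0.33 -0.53]
 [-0.28  0.14]
 [-1.06 -0.28]
 [ 0.95  0.06]
 [-1.15  0.53]
 [ 1.32 -0.26]
 [-1.41 -0.36]
 [ 0.4  -0.86]
 [-0.66  0.59]
 [-2.18 -1.47]]
cap top [  0.  114.9  82. ] side [ -1.1 109.2  82. ]
sled nose top edge [20.7 71.  48. ] [-23.7  70.   48. ] rear near [-25.1 157.1  48. ]
nose side near top [-20.3  70.3  48. ] far [22.4 64.8 48. ]
flag top (z120) [ 34.3 -29.4 120. ] [ 35.1 -28.7 120. ]
head top corners [array([84.7, 54.3, 72. ]), array([37. , 52.8, 72. ]), array([34.3, 10.9, 72. ])]
head side [array([39.7, 50.6, 72. ]), array([83.4, 49.6, 72. ]), array([41.1, 10.1, 72. ])]
jar [448.2541215  247.88665671  40.        ]
vial [454.51102165 164.3062965   40.        ]
spat [438.78983108  65.30991295   3.        ]
```

Run:
```python
from h import *
a=lambda u,v:(220+u/8,180+v/8);b=lambda u,v:(315+u/7,180+v/7)
L=[[-50,200,10],[50,-200,10],[-50,-200,10],[-34,200,30],[-34,-200,30],[26,200,34],[26,-200,34]]
px=[a(84,430),b(655,283),b(614,578),a(90,370),b(625,528),a(130,155),b(650,345)]
f=lambda p:(proj("top",T(p,L))-px).ravel()
c=lambda u,v:(230+u/6,150+v/6);cs=lambda u,v:(u/2.5+150,v/2.5+110)
L2=[[-50,200,10],[50,-200,10],[-50,-200,10],[-34,200,30]]
p2=[c(38,200),cs(580,412),cs(480,476),c(72,152)]
g=lambda p:(proj("side",T(p,L2))-p2).ravel()
s=least_squares(f,[500,60,0.1]);print(s.x);print(s.fun.reshape(-1,2).round(2))
s3=least_squares(lambda p:np.r_[f(p),g(p)],s.x,loss='soft_l1');p=s3.x;print("joint",p)
def loc(w):
    d=np.array(w)-[p[0],p[1],0];C,S=np.cos(p[2]),np.sin(p[2]);return np.array([C*d[0]+S*d[1],-S*d[0]+C*d[1],d[2]]).round(1)
for n,q,z in(("flask",(318,155),100),("bottle",(258,145),100),("jar",(234,265),65),("vial",(272,262),55)):print(n,loc(ray("top",q,z)))
print("flag top",loc(ray("top",b(152,190),120)),"head",[loc(ray("top",q,72)) for q in(a(655,15),a(630,185),a(780,220))])
print("stop unit w",T(p,[0,-31.5,0]),"approach",T(p,[66,-31.5,0]), np.degrees(p[2]))
```

```text
[ 5.35409794e+02  5.83908327e+01 -1.72280606e-01]
[[ 0.3  -0.25]
 [-0.27 -0.32]
 [-0.31  0.34]
 [-1.01 -0.47]
 [ 0.94  0.27]
 [-1.04  0.35]
 [ 1.37 -0.05]]
joint [ 5.35757024e+02  5.76284244e+01 -1.73359144e-01]
flask [142.   29.3 100. ]
bottle [141.9 160.3 100. ]
jar [-118.3  166.9   65. ]
vial [-98.3  89.2  55. ]
flag top [ 34.  -28.5 120. ] head [array([84. , 55.4, 72. ]), array([36.3, 53.7, 72. ]), array([33.8, 11.8, 72. ])]
stop unit w [[530.32352287  26.60058105   0.        ]] approach [[595.33424224  15.21610183   0.        ]] -9.932747288804874
```

>>> play_rows([
  [[0,0,0],[0,0,0.184]],
  [[0,0,0],[0,0,0.184]],
  [[0,0,0],[0,0,0.184]],
  [[0,0,0],[0,0,0.184]],
  [[0,0,0],[0,0,0.184]],
  [[0,0,0],[0,0,0.184]],
  [[0,0,0],[0,0,0.184]],
  [[0,0,0],[0,0,0.184]],
  [[0,0,0],[0,0,0.184]],
], grip=1, squeeze=60)

```text
time_s: 2.8
eef_pos: [224.0, 474.8, 198.9]
ee_rot: [0.0, 0.996, -0.088, -0.0]
force: [-0.6, -0.5, -0.5]
grip_width: -0.0
```

>>> play_rows([
  [[0.0425,0.0369,0],[0,0,0]],
  [[0.0425,0.0369,0],[0,0,0]],
  [[0.0425,0.0369,0],[0,0,0]],
  [[0.0425,0.0369,0],[0,0,0]],
  [[0.0425,0.0369,0],[0,0,0]],
  [[0.0425,0.0369,0],[0,0,0]],
  [[0.0425,0.0369,0],[0,0,0]],
  [[0.0425,0.0369,0],[0,0,0]],
  [[0.0425,0.0369,0],[0,0,0]],
  [[0.0425,0.0369,0],[0,0,0]],
  [[0.0425,0.0369,0],[0,0,0]],
  [[0.0425,0.0369,0],[0,0,0]],
  [[0.0425,0.0369,0],[0,0,0]],
  [[0.0425,0.0369,0],[0,0,0]],
])

```text
time_s: 4.2
eef_pos: [598.9, 15.7, 198.9]
ee_rot: [-0.0, 0.996, -0.085, 0.0]
force: [-0.2, 0.5, 0.9]
grip_width: -0.001
```

>>> play_rows([
  [[0,0,0.045],[0,0,0]],
  [[0,0,0.045],[0,0,0]],
  [[0,0,0.04],[0,0,0]],
  [[0,0,0],[0,0,0]],
])

```text
time_s: 4.6
eef_pos: [595.8, 17.5, 97.6]
ee_rot: [-0.0, 0.996, -0.085, -0.004]
force: [-0.6, 0.2, -0.2]
grip_width: -0.003
```

Run:
```python
from rig import cams,ctrl
import cv2
a=cams.capture("side");b=cams.capture("top")
c=lambda im,x,y:cv2.resize(im[y:y+100,x:x+130,::-1],None,fx=6,fy=6,interpolation=cv2.INTER_CUBIC)
cv2.imwrite("pics/s1.png",c(a,260,140));cv2.imwrite("pics/t1.png",c(b,280,150))
s=ctrl.sense();print(s["eef_pos"],s["ee_rot"],s["force"])
```

```text
[598.37347293  17.19908135 102.32694215] [ 2.85820651e-05  9.96367830e-01 -8.51531457e-02  2.97589302e-04] [ 0.56610124 -0.38933795  1.42761048]
```

View pics/s1.png

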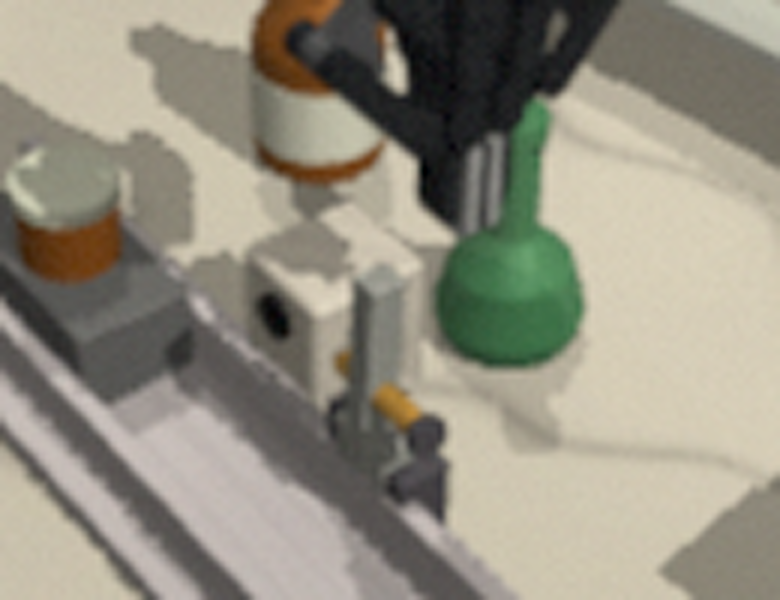

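View pics/t1.png

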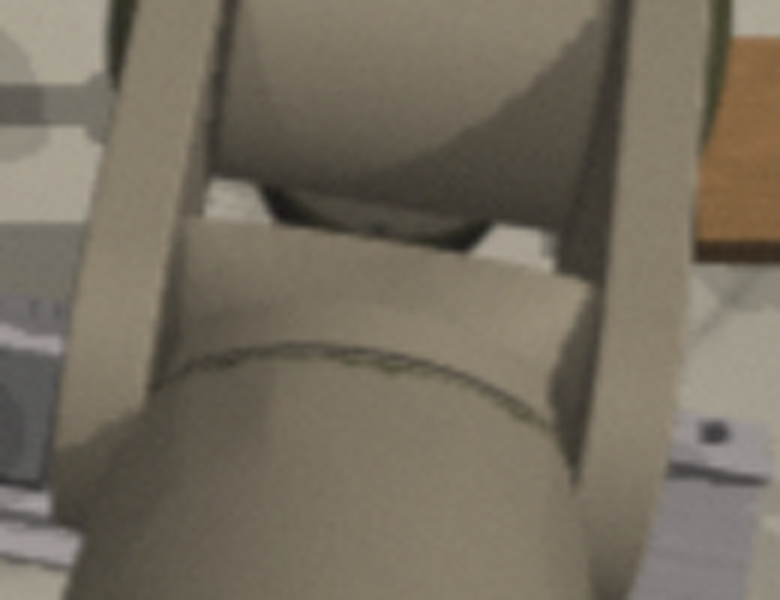

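>>> play_rows([
  [[-0.0078,0,0.001],[0,0,0]],
  [[-0.0078,0,0.001],[0,0,0]],
  [[-0.0078,0,0.001],[0,0,0]],
  [[-0.007,0,0.0001],[0,0,0]],
  [[-0.007,0,0.0001],[0,0,0]],
  [[-0.0068,0,0.0013],[0,0,0]],
  [[-0.0068,0,0.0013],[0,0,0]],
  [[-0.0065,0,0.0025],[0,0,0]],
  [[-0.0065,0,0.0025],[0,0,0]],
])

```text
time_s: 5.6
eef_pos: [550.3, 25.4, 93.1]
ee_rot: [0.0, 0.996, -0.085, -0.0]
force: [0.4, -0.3, -0.0]
grip_width: 0.001
```

Run:
```python
from rig import cams,ctrl
import cv2
a=cams.capture("side")
c=lambda im,x,y:cv2.resize(im[y:y+100,x:x+130,::-1],None,fx=6,fy=6,interpolation=cv2.INTER_CUBIC)
cv2.imwrite("pics/s2.png",c(a,260,140))
s=ctrl.sense();print(s["eef_pos"],s["ee_rot"],s["force"])
```

```text
[549.53906063  25.64838388  92.72868204] [-5.33074094e-05  9.96369938e-01 -8.51267968e-02 -6.10518992e-04] [ 1.01084844  1.06185616 -0.78416185]
```

View pics/s2.png

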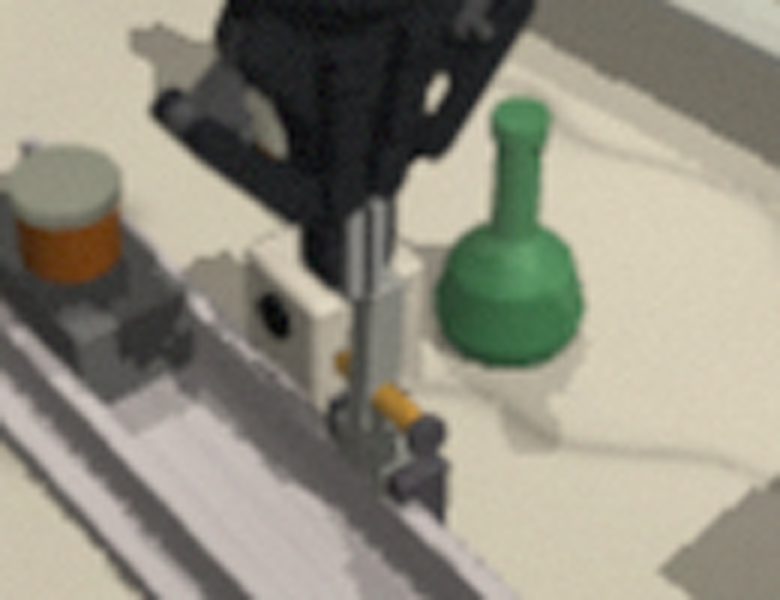

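```bash
cat >> h.py <<'E'
P=np.array([535.757,57.628,-0.17336])
def loc(w,p=P):
    d=np.array(w)-[p[0],p[1],0];C,S=np.cos(p[2]),np.sin(p[2]);return np.array([C*d[0]+S*d[1],-S*d[0]+C*d[1],d[2]]).round(1)
def flagbox(th,y0=-31.5):
    c,s=np.cos(th),np.sin(th);o=[]
    for r in(10,80):
        for h in(-10,4):
            for y in(-6,6): o.append([33-r*c+h*s,y0+y,40+r*s+h*c])
    return np.array(o)
def drawbox(im,n,pts,o,K,col):
    q=((proj(n,pts)-o)*K).astype(int)
    for i in range(8):
        for b in(1,2,4):
            if not i&b: cv2.line(im,tuple(map(int,q[i])),tuple(map(int,q[i|b])),col,1)
E
python3 - <<'E'
from h import *
print(proj("side",[[598.4,17.2,102.3],[549.5,25.6,92.7]]))
for f,tcp in(("s1",(598.4,17.2,102.3)),("s2",(549.5,25.6,92.7))):
    im=cv2.imread(f"pics/{f}.png")
    drawbox(im,"side",T(P,flagbox(np.pi/2)),(260,140),6,(0,255,0))
    l=loc(tcp);bx=np.array([[l[0]+a,l[1]+b,l[2]+c] for a in(-12,12) for b in(-11,11) for c in(0,30)])
    drawbox(im,"side",T(P,bx),(260,140),6,(0,0,255))
    cv2.imwrite(f"pics/{f}o.png",im)
E
```

```text
[[336.34209805 185.72414874]
 [316.36574893 199.26845304]]
```

View pics/s2o.png

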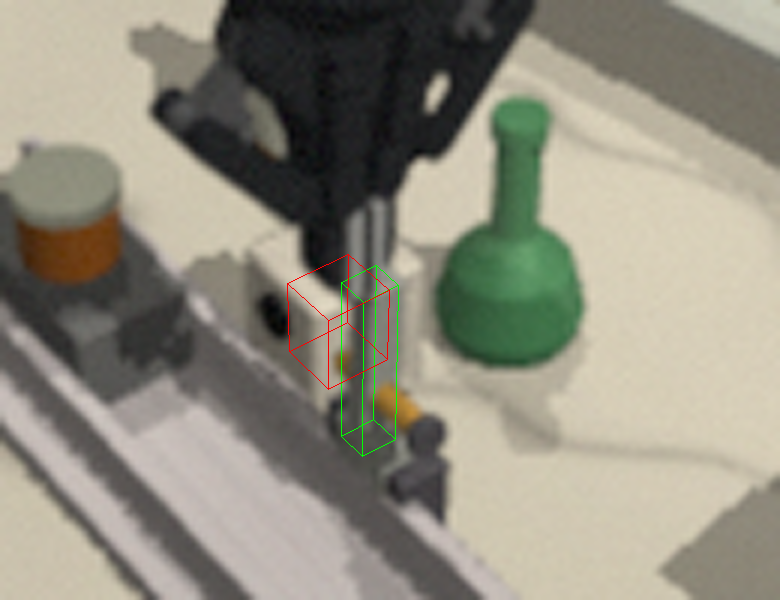

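View pics/s1o.png

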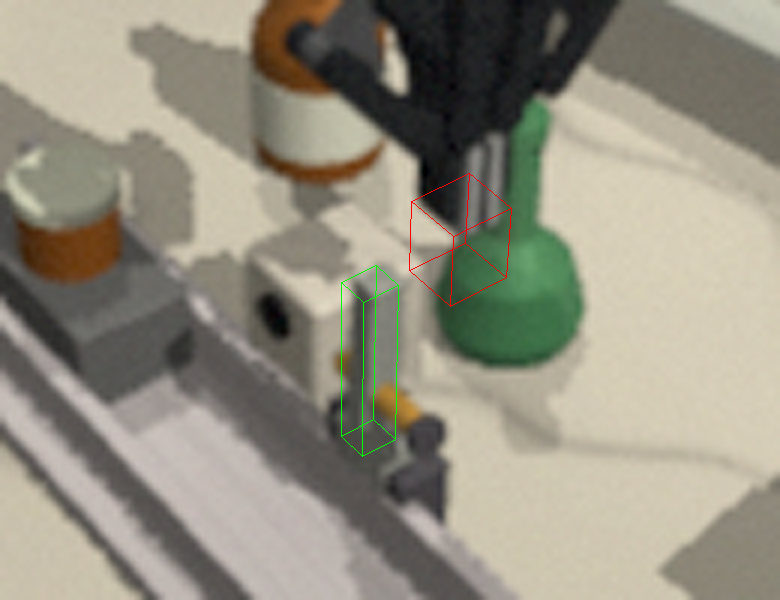

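Run:
```python
from h import *
from rig import cams,ctrl
s=ctrl.sense();print(s["time_s"],s["eef_pos"],s["joints"],s["grip_width"])
a=cams.capture("side");b=cams.capture("top")
cv2.imwrite("pics/s3.png",a[:,:,::-1]);cv2.imwrite("pics/t3.png",b[:,:,::-1])
s=ctrl.sense();print(s["time_s"],s["eef_pos"],s["ee_rot"],s["force"])
print(proj("side",[s["eef_pos"]+[0,0,z] for z in(0,30,73,150,200)]))
cv2.imwrite("pics/s3c.png",cv2.resize(a[60:220,220:420,::-1],None,fx=4,fy=4,interpolation=cv2.INTER_CUBIC))
print(proj("top",[[224,474.8,198.9]]),proj("side",[[224,474.8,198.9]]))
```

```text
5.65 [549.53906063  25.64838388  92.72868204] [-1.66374141e-01  4.71736943e-01  1.56029808e+00  8.13862022e-06
  1.11078329e+00  4.08216619e-03] -0.001741232236201491
5.75 [550.44768773  25.44610173  93.18509215] [-3.70159393e-05  9.96364113e-01 -8.51970121e-02 -1.46156384e-04] [ 0.09450986  0.60735306 -0.65393556]
[[316.75679806 198.88806066]
 [316.77567642 187.44801888]
 [316.80457803 169.93402432]
 [316.86257369 134.78941526]
 [316.90529427 108.90130584]]
[[ 77.1024462  397.08857503]] [[ 29.3569524 131.092138 ]]
```

View pics/s3c.png

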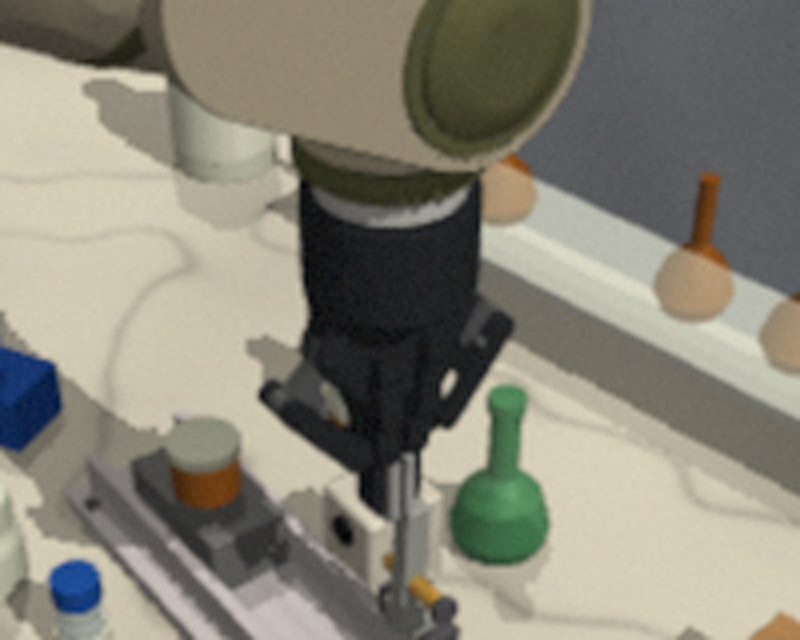

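View pics/t3.png

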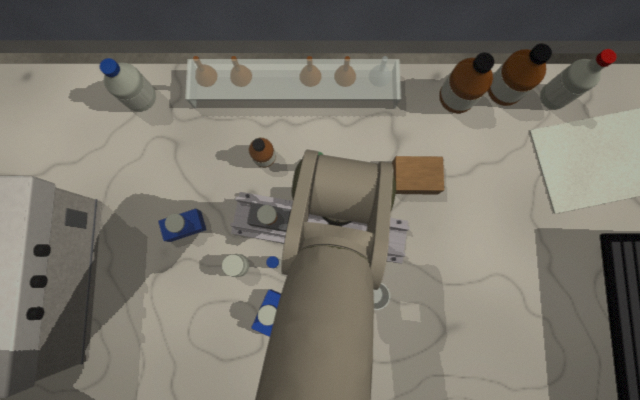

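View pics/side0.png

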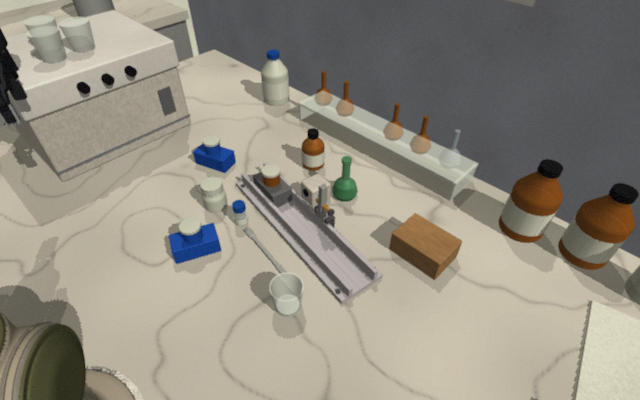

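>>> play_rows([
  [[0,0,-0.012],[0,0,0]],
  [[0.022,0,0],[0,0,0]],
  [[0.022,0,0],[0,0,0]],
  [[0.022,0,0],[0,0,0]],
  [[0,0,0.02],[0,0,0]],
  [[0,0,0.02],[0,0,0]],
  [[0,0,0],[0,0,0]],
])

```text
time_s: 6.45
eef_pos: [598.8, 17.0, 71.1]
ee_rot: [-0.0, 0.996, -0.085, -0.001]
force: [0.6, -0.3, -0.0]
grip_width: -0.001
```

Run:
```python
from h import *
from rig import cams,ctrl
a=cams.capture("side")
s=ctrl.sense();print(s["time_s"],s["eef_pos"],s["ee_rot"],s["force"])
im=cv2.resize(a[130:230,260:390,::-1],None,fx=6,fy=6,interpolation=cv2.INTER_CUBIC)
cv2.imwrite("pics/s4.png",im)
l=loc(s["eef_pos"]);print(l)
```

```text
6.5 [599.39204168  16.95298039  72.32603523] [-4.93013661e-05  9.96359130e-01 -8.52541199e-02 -4.65848079e-04] [ 0.08761774 -0.25526223  0.38189523]
[ 69.7 -29.1  72.3]
```

View pics/s4.png

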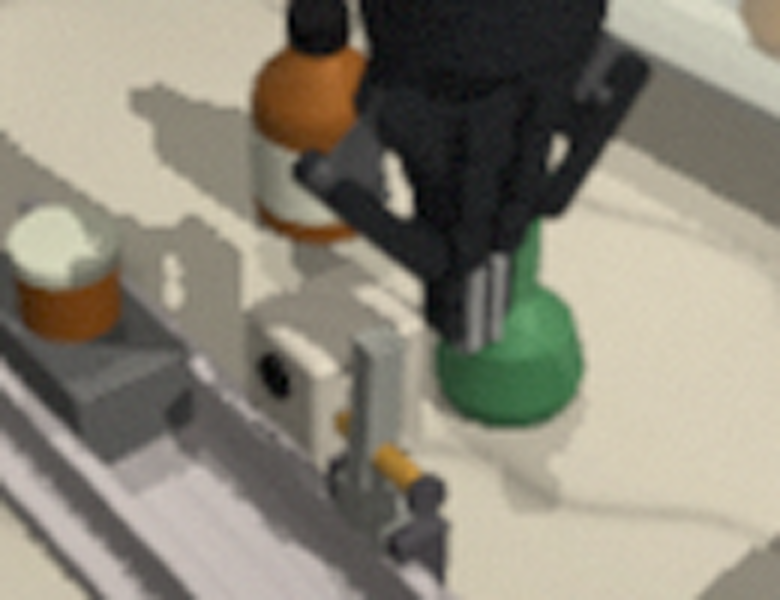

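>>> play_rows([
  [[-0.0078,0,0],[0,0,0]],
  [[-0.0078,0,0],[0,0,0]],
  [[-0.0078,0,0],[0,0,0]],
  [[-0.007,0,0.0001],[0,0,0]],
  [[-0.007,0,0.0001],[0,0,0]],
  [[-0.0068,0,0.0013],[0,0,0]],
])

```text
time_s: 7.1
eef_pos: [566.6, 22.6, 71.5]
ee_rot: [0.0, 0.996, -0.085, 0.0]
force: [1.1, -0.1, 1.6]
grip_width: 0.0
```

Run:
```python
from h import *
from rig import cams,ctrl
a=cams.capture("side")
s=ctrl.sense();print(s["time_s"],s["eef_pos"],s["ee_rot"],s["force"])
im=cv2.resize(a[130:230,260:390,::-1],None,fx=6,fy=6,interpolation=cv2.INTER_CUBIC)
cv2.imwrite("pics/s5.png",im)
l=loc(s["eef_pos"]);print(l)
```

```text
7.15 [565.79673418  22.83648688  71.11882954] [ 3.97272302e-06  9.96370977e-01 -8.51164441e-02 -2.58946352e-04] [1.08854453 0.6581851  0.51255701]
[ 35.6 -29.1  71.1]
```

View pics/s5.png

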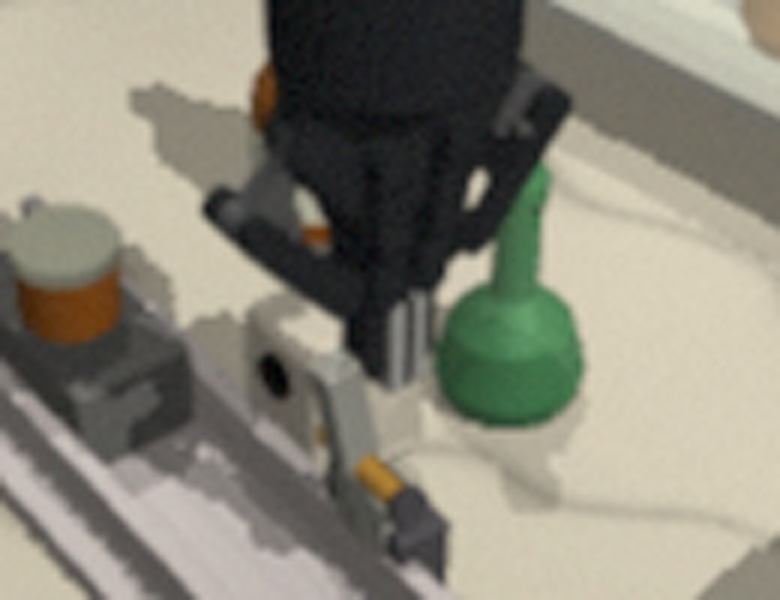

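>>> play_rows([
  [[-0.0058,0,0.0023],[0,0,0]],
  [[-0.0058,0,0.0023],[0,0,0]],
  [[-0.0058,0,0.0023],[0,0,0]],
  [[-0.006,0,0.0037],[0,0,0]],
  [[-0.006,0,0.0037],[0,0,0]],
  [[-0.0053,0,0.0046],[0,0,0]],
  [[-0.0053,0,0.0046],[0,0,0]],
  [[-0.0044,0,0.0054],[0,0,0]],
  [[-0.0044,0,0.0054],[0,0,0]],
])

```text
time_s: 8.05
eef_pos: [530.4, 28.9, 45.1]
ee_rot: [-0.0, 0.996, -0.085, -0.0]
force: [0.8, -0.3, 1.5]
grip_width: -0.002
```

Run:
```python
from h import *
from rig import cams,ctrl
a=cams.capture("side")
s=ctrl.sense();print(s["time_s"],s["eef_pos"],s["ee_rot"],s["force"])
im=cv2.resize(a[130:230,260:390,::-1],None,fx=6,fy=6,interpolation=cv2.INTER_CUBIC)
cv2.imwrite("pics/s6.png",im)
l=loc(s["eef_pos"]);print(l)
```

```text
8.1 [529.61308089  29.04697957  44.40348225] [-6.41297818e-05  9.96367569e-01 -8.51522739e-02 -8.67959975e-04] [-0.7086182   0.08934629  0.52482963]
[ -1.1 -29.2  44.4]
```

View pics/s6.png

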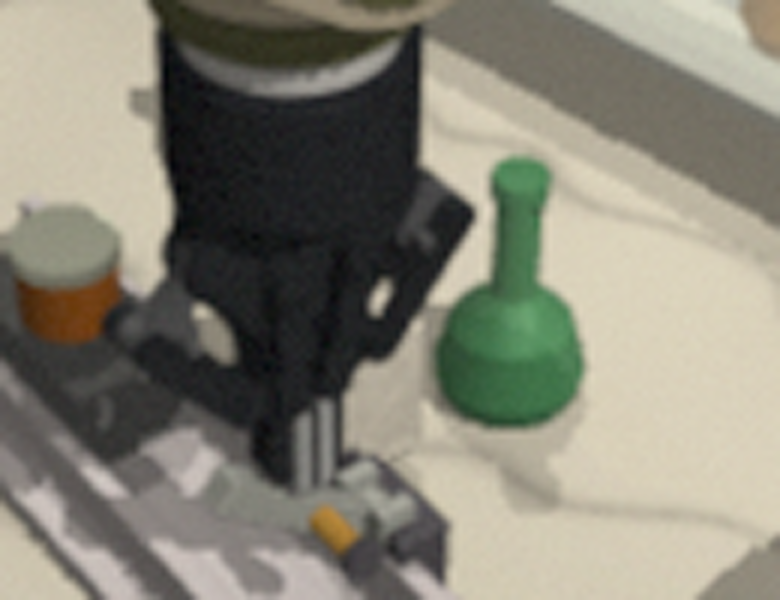

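>>> play_rows([
  [[-0.005,0,0.0054],[0,0,0]],
  [[-0.005,0,0.0054],[0,0,0]],
  [[-0.005,0,0.006],[0,0,0]],
  [[-0.005,0,0.005],[0,0,0]],
  [[-0.003,0,0.003],[0,0,0]],
  [[-0.002,0,0.002],[0,0,0]],
  [[0,0,0],[0,0,0]],
])

```text
time_s: 8.8
eef_pos: [511.8, 32.1, 25.1]
ee_rot: [-0.0, 0.996, -0.085, -0.0]
force: [0.1, 0.8, 0.6]
grip_width: 0.0
```

Run:
```python
from h import *
from rig import cams,ctrl
a=cams.capture("side")
s=ctrl.sense();print(s["time_s"],s["eef_pos"],s["ee_rot"],s["force"])
im=cv2.resize(a[130:230,260:390,::-1],None,fx=6,fy=6,interpolation=cv2.INTER_CUBIC)
cv2.imwrite("pics/s7.png",im)
l=loc(s["eef_pos"]);print(l)
```

```text
8.85 [511.97755128  32.03591079  25.21421404] [-1.51770832e-05  9.96362740e-01 -8.52124125e-02 -3.66144581e-04] [ 0.21429292 -0.11843067  0.73119268]
[-19.  -29.3  25.2]
```

View pics/s7.png

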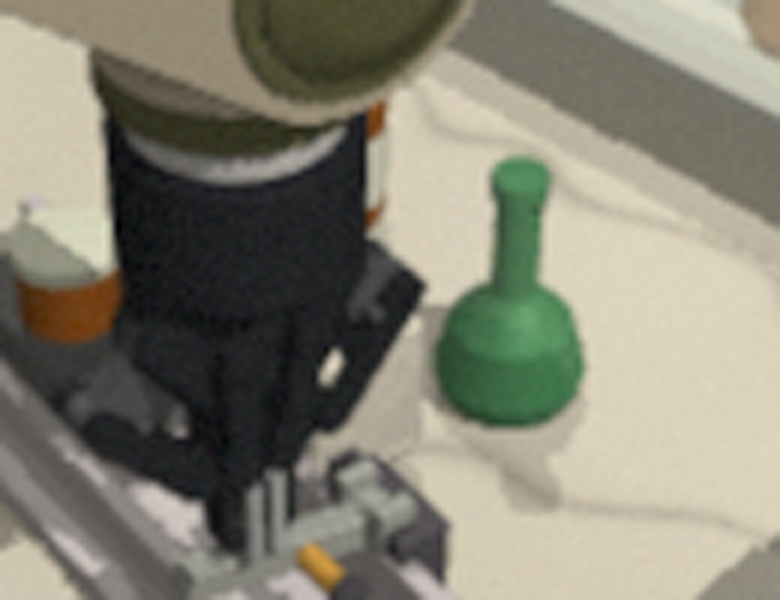

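>>> play_rows([
  [[-0.002,0,0.0014],[0,0,0]],
  [[-0.002,0,0.0014],[0,0,0]],
  [[-0.002,0,0.0014],[0,0,0]],
  [[-0.002,0,0.0014],[0,0,0]],
  [[0,0,0.0014],[0,0,0]],
  [[0,0,0],[0,0,0]],
])

```text
time_s: 9.45
eef_pos: [506.0, 33.1, 19.9]
ee_rot: [-0.0, 0.996, -0.085, -0.0]
force: [-0.2, -1.1, 0.6]
grip_width: -0.001
```

>>> play_rows([
  [[0,0,0.001],[0,0,0]],
  [[0,0,0.001],[0,0,0]],
  [[0,0,0.001],[0,0,0]],
  [[0,0,0.001],[0,0,0]],
  [[0,0,0],[0,0,0]],
])

```text
time_s: 9.95
eef_pos: [506.3, 33.0, 17.0]
ee_rot: [-0.0, 0.996, -0.085, -0.0]
force: [-0.7, -0.1, 0.5]
grip_width: -0.002
```

>>> play_rows([
  [[0,0,0.0008],[0,0,0]],
  [[0,0,0.0008],[0,0,0]],
  [[0,0,0],[0,0,0]],
])

```text
time_s: 10.25
eef_pos: [506.3, 33.0, 15.8]
ee_rot: [-0.0, 0.996, -0.085, -0.0]
force: [0.4, -0.3, 0.5]
grip_width: -0.003
```

Run:
```python
from h import *
from rig import cams,ctrl
a=cams.capture("side")
s=ctrl.sense();print(s["time_s"],s["eef_pos"],s["ee_rot"],s["force"])
im=cv2.resize(a[130:230,260:390,::-1],None,fx=6,fy=6,interpolation=cv2.INTER_CUBIC)
drawbox(im,"side",T(P,flagbox(0)),(260,130),6,(0,255,0))
drawbox(im,"side",T(P,flagbox(0.17)),(260,130),6,(0,0,255))
cv2.imwrite("pics/s8.png",im)
l=loc(s["eef_pos"]);print(l)
```

```text
10.3 [506.35562251  32.99483498  15.83712821] [ 9.02944593e-06  9.96362731e-01 -8.52133142e-02  6.87858535e-06] [-0.05023071  0.57820992 -0.3687374 ]
[-24.7 -29.3  15.8]
```

View pics/s8.png

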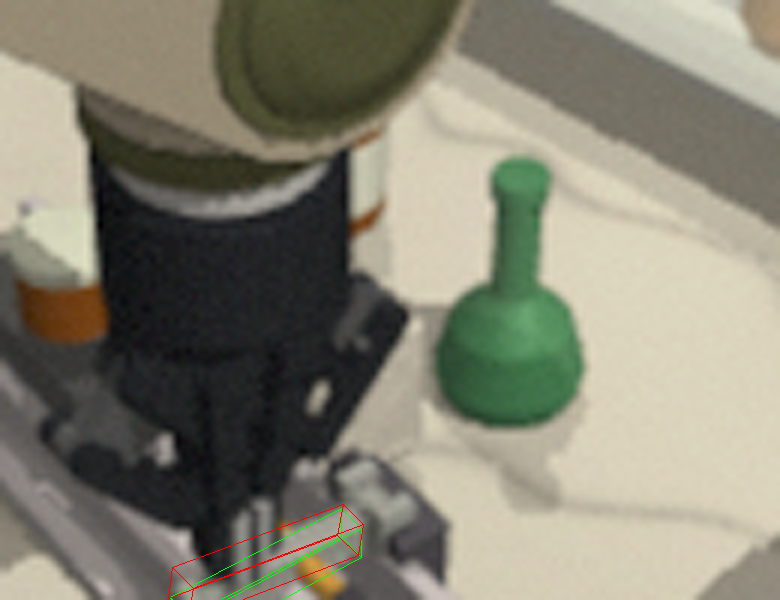

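>>> play_rows([
  [[0,0,0.0008],[0,0,0]],
  [[0,0,0.0008],[0,0,0]],
  [[0,0,0],[0,0,0]],
])

```text
time_s: 10.6
eef_pos: [506.3, 33.0, 14.6]
ee_rot: [0.0, 0.996, -0.085, -0.0]
force: [-0.1, 0.0, 0.3]
grip_width: 0.001
```

Run:
```python
from h import *
import cv2
from rig import cams,ctrl
a=cams.capture("side")
s=ctrl.sense();print(s["time_s"],s["eef_pos"],s["ee_rot"],s["force"])
im=cv2.resize(a[170:255,260:350,::-1],None,fx=7,fy=7,interpolation=cv2.INTER_CUBIC)
cv2.imwrite("pics/s9.png",im)
```

```text
10.65 [506.35483168  32.99477139  14.63675746] [-5.37440613e-06  9.96359306e-01 -8.52533460e-02  6.94427658e-06] [ 0.55997587 -0.11770495  0.2825912 ]
```

View pics/s9.png

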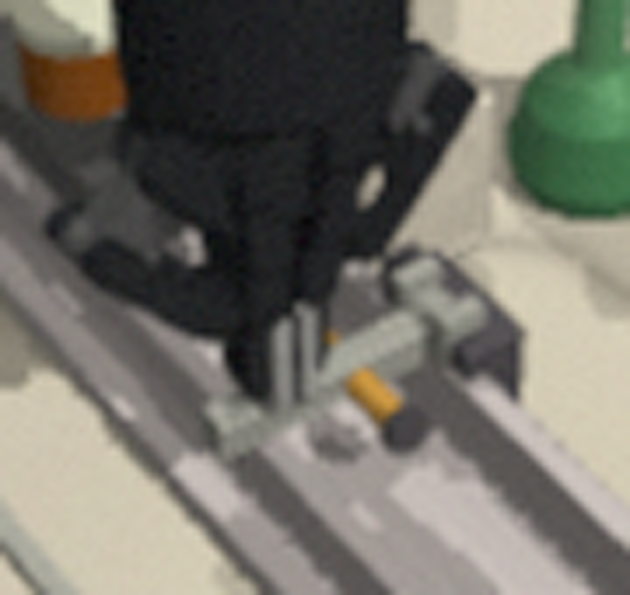

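Run:
```python
from h import *
im=cv2.imread("pics/s9.png")
for th in(0,.05,.1,.15,.2):
    b=T(P,flagbox(th));q=proj("side",b)  # order r,h,y ; r=80 idx 4..7
    print(th,q[4:].round(1).tolist())
drawbox(im,"side",T(P,flagbox(0)),(260,170),7,(0,255,0))
drawbox(im,"side",T(P,flagbox(.1)),(260,170),7,(0,0,255))
cv2.imwrite("pics/s9o.png",im)
```

```text
0 [[292.0, 237.9], [288.7, 234.3], [291.7, 233.2], [288.4, 229.6]]
0.05 [[291.8, 236.7], [288.4, 233.0], [291.8, 231.8], [288.4, 228.1]]
0.1 [[291.6, 235.4], [288.3, 231.7], [291.9, 230.3], [288.5, 226.7]]
0.15 [[291.5, 234.0], [288.2, 230.4], [292.1, 228.8], [288.7, 225.1]]
0.2 [[291.5, 232.6], [288.2, 228.9], [292.4, 227.2], [289.0, 223.6]]
```

View pics/s9o.png

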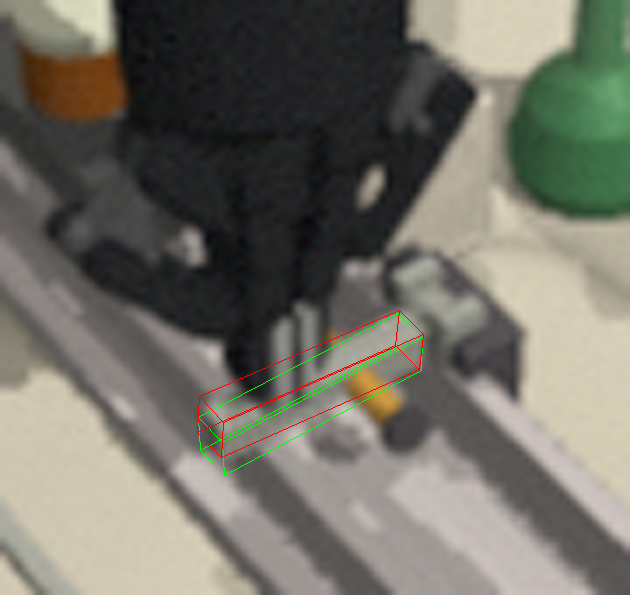

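>>> play_rows([
  [[0,0,0.0008],[0,0,0]],
  [[0,0,0.0008],[0,0,0]],
  [[0,0,0],[0,0,0]],
])

```text
time_s: 10.95
eef_pos: [506.3, 33.0, 13.4]
ee_rot: [-0.0, 0.996, -0.085, -0.0]
force: [0.0, -0.0, 1.3]
grip_width: -0.001
```

>>> play_rows([
  [[0,0,0.0008],[0,0,0]],
  [[0,0,0],[0,0,0]],
])

```text
time_s: 11.15
eef_pos: [506.3, 33.0, 12.8]
ee_rot: [-0.0, 0.996, -0.085, -0.0]
force: [-0.5, -0.4, 0.5]
grip_width: 0.004
```

>>> play_rows([
  [[0,0,0.0008],[0,0,0]],
  [[0,0,0],[0,0,0]],
])

```text
time_s: 11.35
eef_pos: [506.3, 33.0, 12.2]
ee_rot: [-0.0, 0.996, -0.085, 0.0]
force: [0.6, -0.2, 0.1]
grip_width: -0.001
```

>>> play_rows([
  [[0,0,0.0007],[0,0,0]],
  [[0,0,0],[0,0,0]],
])

```text
time_s: 11.55
eef_pos: [506.3, 33.0, 11.7]
ee_rot: [-0.0, 0.996, -0.085, 0.0]
force: [-0.4, 0.2, -0.8]
grip_width: -0.003
```

>>> play_rows([
  [[0,0,0.0007],[0,0,0]],
  [[0,0,0],[0,0,0]],
])

```text
time_s: 11.75
eef_pos: [506.4, 33.0, 11.6]
ee_rot: [0.0, 0.996, -0.085, 0.0]
force: [-1.5, -0.6, 5.3]
grip_width: 0.0
```

>>> play_rows([
  [[0,0,0.0007],[0,0,0]],
  [[0,0,0],[0,0,0]],
])

```text
time_s: 11.95
eef_pos: [506.5, 33.0, 11.5]
ee_rot: [0.0, 0.996, -0.085, 0.0]
force: [-3.9, -0.2, 10.4]
grip_width: 0.003
```

Run:
```python
from h import *
import cv2
from rig import cams,ctrl
a=cams.capture("side")
s=ctrl.sense();print(s["time_s"],s["eef_pos"],s["ee_rot"],s["force"],s["wrist_torque"])
im=cv2.resize(a[170:255,260:350,::-1],None,fx=7,fy=7,interpolation=cv2.INTER_CUBIC)
drawbox(im,"side",T(P,flagbox(0)),(260,170),7,(0,255,0))
cv2.imwrite("pics/s10.png",im)
```

```text
12.0 [506.44709302  33.01055307  11.50043956] [ 5.17911143e-05  9.96369305e-01 -8.51361964e-02  1.82164293e-04] [-4.37964849  0.4194155  10.44257971] [0.07049134 0.71368463 0.03125615]
```

View pics/s10.png

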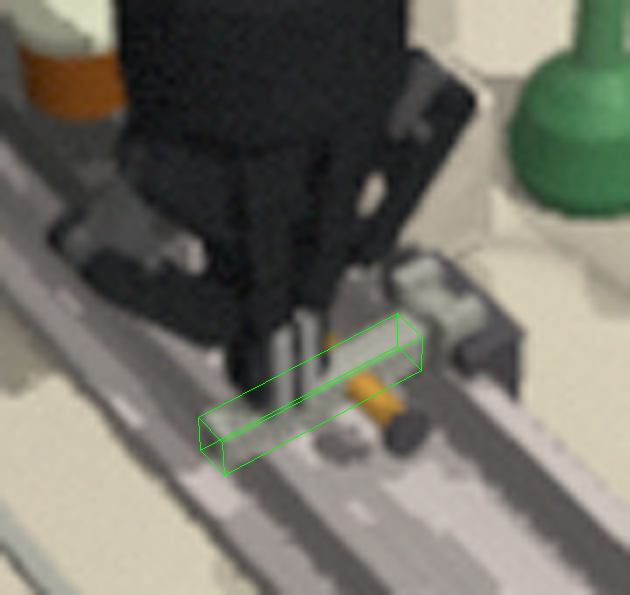

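>>> play_rows([
  [[0,0,-0.0015],[0,0,0]],
  [[0,0,-0.005],[0,0,0]],
  [[0,0,-0.03],[0,0,0]],
  [[0,0,-0.05],[0,0,0]],
  [[0,0,-0.05],[0,0,0]],
  [[0,0,0],[0,0,0]],
])

```text
time_s: 12.6
eef_pos: [508.8, 32.7, 117.7]
ee_rot: [0.0, 0.996, -0.085, 0.004]
force: [0.3, 0.2, -0.9]
grip_width: 0.002
```

Run:
```python
from h import *
im0=cv2.imread("pics/s3.png")
K=5;o=(260,80)
im=cv2.resize(im0[80:200,260:380],None,fx=K,fy=K,interpolation=cv2.INTER_CUBIC)
l=loc([550.4,25.4,93.2+32.5])
def bx(hx,hy,z0,z1): return T(P,np.array([[l[0]+a,l[1]+b,l[2]+c] for a in(-hx,hx) for b in(-hy,hy) for c in(z0,z1)]))
drawbox(im,"side",bx(14.5,11,0,54),o,K,(0,0,255))
drawbox(im,"side",bx(42.5,38,73,110),o,K,(0,255,0))
cv2.imwrite("pics/g1.png",im)
```

```text
(no output)
```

View pics/g1.png

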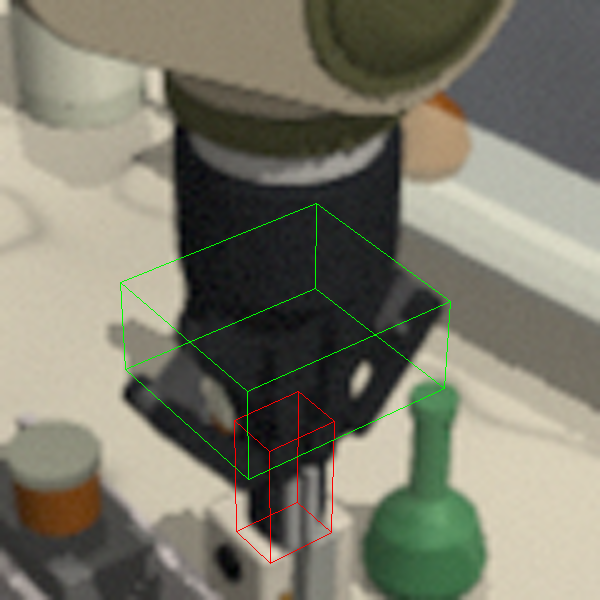

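>>> play_rows([
  [[0.005,-0.0471,0],[0,0,0]],
  [[0.005,-0.0471,0],[0,0,0]],
  [[0.005,-0.0471,0],[0,0,0]],
  [[0.005,-0.0471,0],[0,0,0]],
  [[0.005,-0.0471,0],[0,0,0]],
  [[0.005,-0.0471,0],[0,0,0]],
  [[0,0,0],[0,0,0]],
  [[0,0,0],[0,0,0]],
])

```text
time_s: 13.4
eef_pos: [564.1, 238.3, 112.1]
ee_rot: [0.0, 0.996, -0.085, -0.001]
force: [0.5, -1.0, -0.4]
grip_width: -0.002
```

Run:
```python
from h import *
import cv2
from rig import cams,ctrl
a=cams.capture("side");b=cams.capture("top")
s=ctrl.sense();print(s["time_s"],s["eef_pos"],s["ee_rot"],s["force"],loc(s["eef_pos"]))
print(cams.tip_of("side","flag_tip")[:2],cams.tip_of("side","sled_nose")[:2])
cv2.imwrite("pics/s11.png",cv2.resize(a[100:250,220:360,::-1],None,fx=5,fy=5,interpolation=cv2.INTER_CUBIC)[:600])
im=cv2.resize(b[170:270,220:400,::-1],None,fx=4.4,fy=4.4,interpolation=cv2.INTER_CUBIC)
drawbox(im,"top",T(P,flagbox(0)),(220,170),4.4,(0,255,0))
cv2.imwrite("pics/t11.png",im)
```

```text
13.5 [564.24466298 237.21639842 112.6470574 ] [ 2.42750409e-04  9.96332651e-01 -8.55628612e-02 -4.31681640e-04] [-0.71724789  0.50887161  0.46812423] [ -2.9 181.8 112.6]
[{'pixel': [288.7, 230.1], 'p': 0.71}] [{'pixel': [201.4, 149.8], 'p': 0.79}, {'pixel': [217.1, 236.8], 'p': 0.76}]
```

View pics/s11.png

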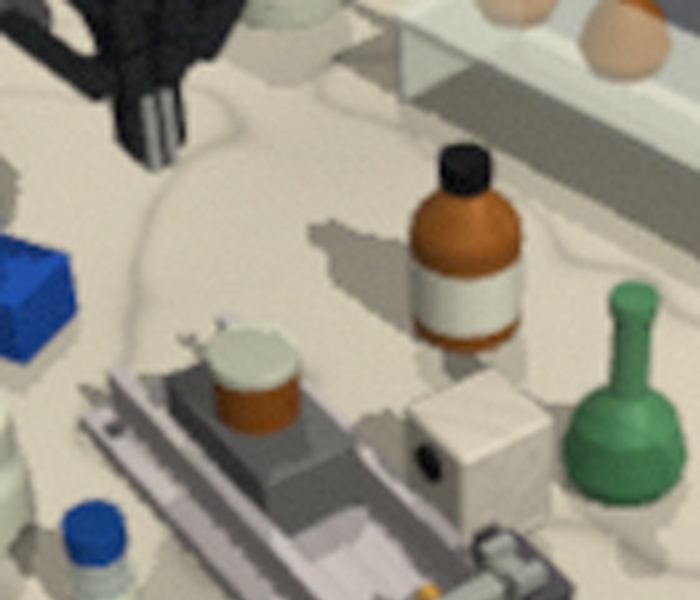

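View pics/t11.png

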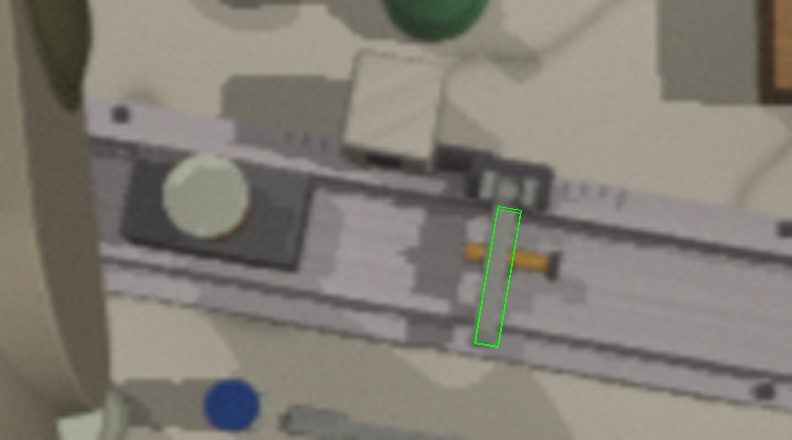

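Run:
```python
from h import *
g=lambda u,v:(220+u/4.4,170+v/4.4)
for n,q,z in(("noseA",g(312,180),48),("noseB",g(297,268),48),("rear near",g(122,238),48),("rear far",g(137,150),48),("cap",g(207,196),82),("screw end",g(467,251),39),("flag face at screw",g(492,254),44)):print(n,loc(ray("top",q,z)))
h=lambda u,v:(220+u/5,100+v/5)
print("side nose near top",loc(ray("side",h(265,488),48)),"far",loc(ray("side",h(352,443),48)),"rear near",loc(ray("side",h(165,375),48)))
# where finger end would be seen
print("tip vis",h(160,165),"pred",proj("side",[564.2,237.2,112.6+32.5]))
```

```text
noseA [19.7 69.8 48. ]
noseB [-25.6  69.1  48. ]
rear near [-25.6 158.8  48. ]
rear far [ 19.8 160.2  48. ]
cap [ -1.1 115.3  82. ]
screw end [ -1.7 -13.7  39. ]
flag face at screw [ -1.5 -26.5  44. ]
side nose near top [-24.5  68.   48. ] far [21.4 70.2 48. ] rear near [-21.5 158.8  48. ]
tip vis (252.0, 133.0) pred [[250.32353601 131.46031554]]
```

>>> play_rows([
  [[0,0,0.0444],[0,0,0]],
  [[0,0,0.0444],[0,0,0]],
  [[0,0,0.0444],[0,0,0]],
  [[0,0,0],[0,0,0]],
])

```text
time_s: 14.0
eef_pos: [561.9, 236.7, 9.3]
ee_rot: [0.001, 0.996, -0.086, -0.004]
force: [-0.2, -0.8, 0.8]
grip_width: 0.002
```

Run:
```python
from h import *
import cv2
from rig import cams,ctrl
a=cams.capture("side")
s=ctrl.sense();print(s["time_s"],s["eef_pos"],s["ee_rot"],s["force"],loc(s["eef_pos"]))
cv2.imwrite("pics/s12.png",cv2.resize(a[110:230,200:340,::-1],None,fx=5,fy=5,interpolation=cv2.INTER_CUBIC))
```

```text
14.05 [563.65016246 237.21200714  12.2352481 ] [ 5.07648773e-04  9.96323469e-01 -8.56547633e-02 -1.59632441e-03] [-0.20403805  0.60784075  0.37683878] [ -3.5 181.7  12.2]
```

View pics/s12.png

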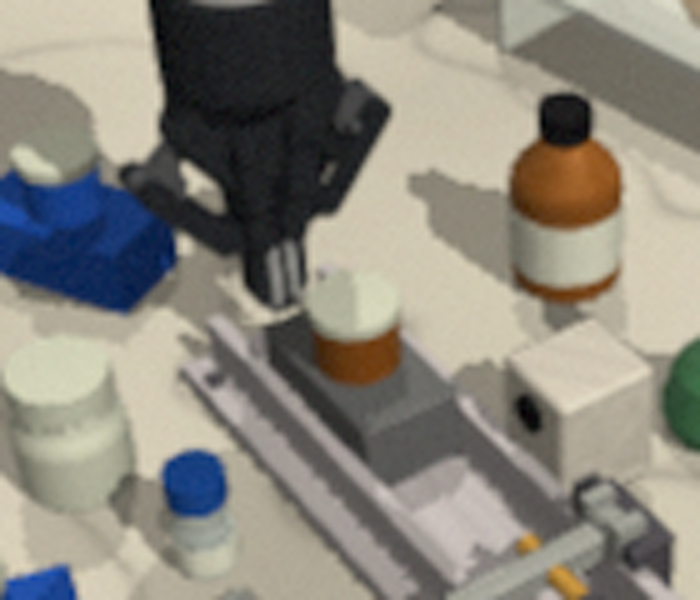

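>>> play_rows([
  [[0,0,0.009],[0,0,0]],
  [[0,0,0.009],[0,0,0]],
  [[0,0,0.009],[0,0,0]],
  [[0,0.005,0],[0,0,0]],
  [[0,0.004,0],[0,0,0]],
  [[0,0,0],[0,0,0]],
])

```text
time_s: 14.65
eef_pos: [563.6, 231.0, -6.7]
ee_rot: [-0.0, 0.996, -0.085, 0.0]
force: [-0.1, -0.9, 0.7]
grip_width: 0.002
```

>>> play_rows([
  [[0,0.002,0],[0,0,0]],
  [[0,0.002,0],[0,0,0]],
  [[0,0.002,0],[0,0,0]],
  [[0,0,0],[0,0,0]],
])

```text
time_s: 15.05
eef_pos: [562.7, 227.1, -6.8]
ee_rot: [-0.0, 0.996, -0.085, 0.0]
force: [-0.2, 2.6, 1.7]
grip_width: -0.001
```

>>> play_rows([
  [[0,0.002,0],[0,0,0]],
  [[0,0.002,0],[0,0,0]],
  [[0,0.002,0],[0,0,0]],
  [[0,0.002,0],[0,0,0]],
])

```text
time_s: 15.45
eef_pos: [561.7, 221.1, -6.9]
ee_rot: [-0.0, 0.996, -0.085, 0.0]
force: [0.6, 3.5, 2.9]
grip_width: 0.002
```

>>> play_rows([
  [[0,0.004,0],[0,0,0]],
  [[0,0.004,0],[0,0,0]],
  [[0,0.004,0],[0,0,0]],
  [[0,0.004,0],[0,0,0]],
  [[0,0.004,0],[0,0,0]],
  [[0,0.004,0],[0,0,0]],
  [[0,0.004,0],[0,0,0]],
  [[0,0.004,0],[0,0,0]],
  [[0,0.004,0],[0,0,0]],
  [[0,0.004,0],[0,0,0]],
  [[0,0.004,0],[0,0,0]],
  [[0,0.004,0],[0,0,0]],
])

```text
time_s: 16.65
eef_pos: [555.4, 185.4, -7.0]
ee_rot: [-0.0, 0.996, -0.085, -0.0]
force: [0.4, 5.2, 3.9]
grip_width: -0.001
```

>>> play_rows([
  [[0,0.004,0],[0,0,0]],
  [[0,0.004,0],[0,0,0]],
  [[0,0.004,0],[0,0,0]],
  [[0,0.004,0],[0,0,0]],
  [[0,0.003,0],[0,0,0]],
  [[0,0.002,0],[0,0,0]],
  [[0,0.001,0],[0,0,0]],
  [[0,0,0],[0,0,0]],
])

```text
time_s: 17.45
eef_pos: [552.6, 169.1, -7.2]
ee_rot: [0.0, 0.996, -0.085, -0.0]
force: [1.7, 3.1, 1.8]
grip_width: 0.0
```

Run:
```python
from h import *
import cv2
from rig import cams,ctrl
a=cams.capture("side")
s=ctrl.sense();print(s["time_s"],s["eef_pos"],s["ee_rot"],s["force"],loc(s["eef_pos"]))
cv2.imwrite("pics/s13.png",cv2.resize(a[130:250,220:360,::-1],None,fx=5,fy=5,interpolation=cv2.INTER_CUBIC))
```

```text
17.5 [552.57226329 169.08851772  -7.20505904] [ 2.23250688e-04  9.96365998e-01 -8.51746832e-02 -1.44719740e-04] [1.02288057 2.117394   1.66430589] [ -2.7 112.7  -7.2]
```

View pics/s13.png

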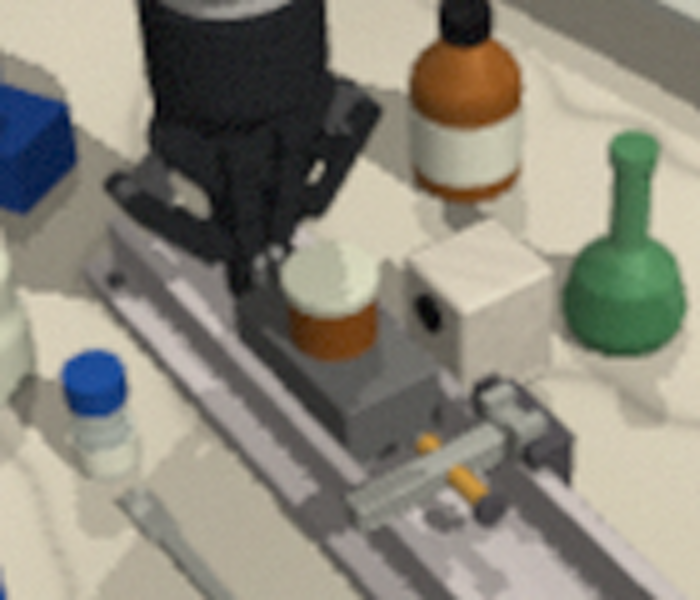

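Run:
```python
from h import *
h=lambda u,v:(220+u/5,130+v/5)
print(loc(ray("side",h(348,410),48)),loc(ray("side",h(438,372),48)))
print("screw end",loc(ray("side",h(425,440),40)))
```

```text
[-19.9  10.8  48. ] [23.   7.4 48. ]
screw end [  0.2 -15.5  40. ]
```

>>> play_rows([
  [[0,0.002,0],[0,0,0]],
  [[0,0.002,0],[0,0,0]],
  [[0,0.002,0],[0,0,0]],
  [[0,0.002,0],[0,0,0]],
  [[0,0.002,0],[0,0,0]],
  [[0,0.002,0],[0,0,0]],
])

```text
time_s: 18.1
eef_pos: [551.0, 160.2, -7.2]
ee_rot: [0.0, 0.996, -0.085, -0.0]
force: [0.6, 2.9, 0.2]
grip_width: -0.002
```

>>> play_rows([
  [[0,0.001,0],[0,0,0]],
  [[0,0.001,0],[0,0,0]],
  [[0,0.001,0],[0,0,0]],
  [[0,0.001,0],[0,0,0]],
])

```text
time_s: 18.5
eef_pos: [550.5, 157.4, -7.2]
ee_rot: [0.0, 0.996, -0.085, -0.0]
force: [-0.7, 2.3, -0.3]
grip_width: 0.002
```

>>> play_rows([
  [[0,0.001,0],[0,0,0]],
  [[0,0.001,0],[0,0,0]],
  [[0,0.001,0],[0,0,0]],
])

```text
time_s: 18.8
eef_pos: [550.1, 155.2, -7.2]
ee_rot: [0.0, 0.996, -0.085, -0.0]
force: [0.4, 3.2, -0.6]
grip_width: -0.003
```

>>> play_rows([
  [[0,0.001,0],[0,0,0]],
  [[0,0.001,0],[0,0,0]],
  [[0,0.001,0],[0,0,0]],
])

```text
time_s: 19.1
eef_pos: [549.8, 153.0, -7.1]
ee_rot: [0.0, 0.996, -0.085, -0.0]
force: [1.1, 1.8, -1.2]
grip_width: 0.002
```

>>> play_rows([
  [[0,0.001,0],[0,0,0]],
  [[0,0.001,0],[0,0,0]],
])

```text
time_s: 19.3
eef_pos: [549.6, 151.5, -7.0]
ee_rot: [0.0, 0.996, -0.085, 0.0]
force: [-0.1, 2.9, -0.5]
grip_width: -0.001
```

>>> play_rows([
  [[0,0.0007,0],[0,0,0]],
  [[0,0.0007,0],[0,0,0]],
])

```text
time_s: 19.5
eef_pos: [549.4, 150.5, -7.0]
ee_rot: [0.0, 0.996, -0.085, -0.0]
force: [0.3, 2.6, -1.3]
grip_width: -0.0
```

>>> play_rows([
  [[0,0.0007,0],[0,0,0]],
  [[0,0.0007,0],[0,0,0]],
])

```text
time_s: 19.7
eef_pos: [549.3, 149.5, -7.0]
ee_rot: [-0.0, 0.996, -0.085, 0.0]
force: [0.2, 2.8, -1.8]
grip_width: -0.002
```

>>> play_rows([
  [[0,0.0007,0],[0,0,0]],
  [[0,0.0007,0],[0,0,0]],
])

```text
time_s: 19.9
eef_pos: [549.1, 148.4, -7.1]
ee_rot: [0.0, 0.996, -0.085, 0.0]
force: [1.9, 1.2, -1.3]
grip_width: 0.0
```

>>> play_rows([
  [[0,0.0007,0],[0,0,0]],
  [[0,0.0005,0],[0,0,0]],
])

```text
time_s: 20.1
eef_pos: [548.9, 147.6, -7.1]
ee_rot: [-0.0, 0.996, -0.085, 0.0]
force: [1.5, 2.5, -1.7]
grip_width: 0.001
```

>>> play_rows([
  [[0,0.0007,0],[0,0,0]],
])

```text
time_s: 20.2
eef_pos: [548.8, 147.1, -7.0]
ee_rot: [-0.0, 0.996, -0.085, 0.0]
force: [0.9, 2.2, -1.0]
grip_width: 0.003
```

>>> play_rows([
  [[0,0.0007,0],[0,0,0]],
])

```text
time_s: 20.3
eef_pos: [548.7, 146.6, -7.1]
ee_rot: [-0.0, 0.996, -0.085, 0.0]
force: [-0.2, 1.8, -1.7]
grip_width: -0.002
```

>>> play_rows([
  [[0,0.0007,0],[0,0,0]],
])

```text
time_s: 20.4
eef_pos: [548.6, 146.1, -7.1]
ee_rot: [-0.0, 0.996, -0.085, -0.0]
force: [0.4, 2.6, -1.8]
grip_width: 0.001
```

>>> play_rows([
  [[0,0.0006,0],[0,0,0]],
])

```text
time_s: 20.5
eef_pos: [548.6, 145.6, -7.0]
ee_rot: [-0.0, 0.996, -0.085, 0.0]
force: [0.9, 3.4, -1.6]
grip_width: 0.001
```

>>> play_rows([
  [[0,0.0006,0],[0,0,0]],
])

```text
time_s: 20.6
eef_pos: [548.5, 145.1, -7.1]
ee_rot: [-0.0, 0.996, -0.085, -0.0]
force: [1.1, 2.3, -0.6]
grip_width: 0.0
```

>>> play_rows([
  [[0,0.0006,0],[0,0,0]],
])

```text
time_s: 20.7
eef_pos: [548.5, 144.9, -7.1]
ee_rot: [-0.0, 0.996, -0.085, 0.0]
force: [1.6, 6.3, -1.2]
grip_width: -0.005
```

>>> play_rows([
  [[0,0.0006,0],[0,0,0]],
])

```text
time_s: 20.8
eef_pos: [548.5, 144.9, -7.0]
ee_rot: [-0.001, 0.996, -0.085, 0.0]
force: [0.4, 8.6, -1.8]
grip_width: 0.002
```

Run:
```python
from h import *
import cv2
from rig import cams,ctrl
a=cams.capture("side")
s=ctrl.sense();print(s["time_s"],s["eef_pos"],s["ee_rot"],s["force"],loc(s["eef_pos"]))
cv2.imwrite("pics/s14.png",cv2.resize(a[165:245,260:350,::-1],None,fx=7,fy=7,interpolation=cv2.INTER_CUBIC))
```

```text
20.85 [548.49123468 144.88025508  -6.96289264] [-5.98445419e-04  9.96351352e-01 -8.53437994e-02  2.47270266e-04] [ 0.62551372  6.1996963  -3.24159582] [-2.5 88.1 -7. ]
```

View pics/s14.png

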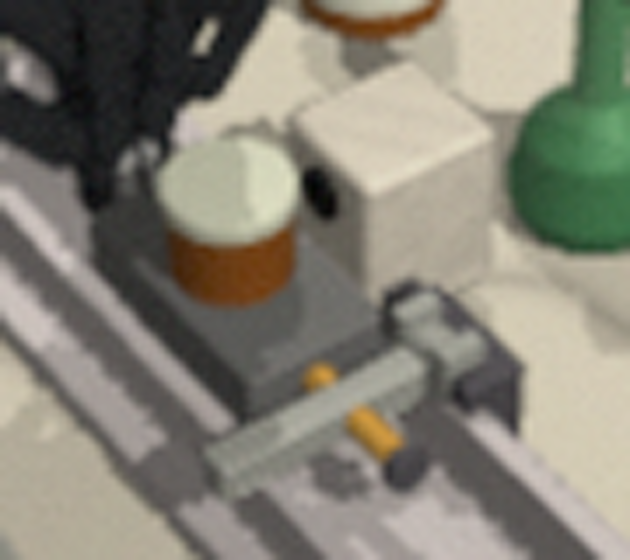

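>>> play_rows([
  [[0,0.0005,0],[0,0,0]],
])

```text
time_s: 20.95
eef_pos: [548.5, 144.9, -6.9]
ee_rot: [-0.001, 0.996, -0.085, 0.0]
force: [1.7, 9.4, -1.6]
grip_width: -0.001
```

>>> play_rows([
  [[0,0,0],[0,0,0]],
])

```text
time_s: 21.05
eef_pos: [548.5, 144.8, -6.9]
ee_rot: [-0.001, 0.996, -0.085, 0.0]
force: [1.6, 9.5, -1.4]
grip_width: -0.002
```

>>> play_rows([
  [[0,0.0005,0],[0,0,0]],
  [[0,0,0],[0,0,0]],
])

```text
time_s: 21.25
eef_pos: [548.5, 144.8, -6.9]
ee_rot: [-0.001, 0.996, -0.085, 0.0]
force: [1.5, 10.5, -2.1]
grip_width: 0.001
```

>>> play_rows([
  [[0,0,0],[0,0,0]],
])

```text
time_s: 21.35
eef_pos: [548.5, 144.9, -6.9]
ee_rot: [-0.001, 0.996, -0.085, 0.0]
force: [1.8, 11.0, -1.6]
grip_width: -0.001
```

>>> play_rows([
  [[0,0.0005,0],[0,0,0]],
  [[0,0,0],[0,0,0]],
])

```text
time_s: 21.55
eef_pos: [548.5, 144.8, -6.9]
ee_rot: [-0.001, 0.996, -0.085, 0.001]
force: [1.0, 13.0, -2.0]
grip_width: -0.0
```

>>> play_rows([
  [[0,0,0],[0,0,0]],
  [[0,0,0],[0,0,0]],
  [[0,0,0],[0,0,0]],
  [[0,0,0],[0,0,0]],
])

```text
time_s: 21.95
eef_pos: [548.5, 144.8, -6.8]
ee_rot: [-0.001, 0.996, -0.085, 0.001]
force: [1.0, 12.7, -1.6]
grip_width: 0.0
```

>>> play_rows([
  [[0,0,0],[0,0,0]],
  [[0,0,0],[0,0,0]],
  [[0,0,0],[0,0,0]],
  [[0,0,0],[0,0,0]],
])

```text
time_s: 22.35
eef_pos: [548.5, 144.8, -6.8]
ee_rot: [-0.001, 0.996, -0.085, 0.001]
force: [2.0, 12.4, -1.1]
grip_width: 0.001
```

>>> play_rows([
  [[0,0,0],[0,0,0]],
  [[0,0,0],[0,0,0]],
  [[0,-0.0007,0],[0,0,0]],
  [[0,-0.0007,0],[0,0,0]],
  [[0,-0.0007,0],[0,0,0]],
  [[0,-0.0007,0],[0,0,0]],
  [[0,-0.001,0],[0,0,0]],
  [[0,-0.002,0],[0,0,0]],
  [[0,-0.006,0],[0,0,0]],
  [[0,-0.012,0],[0,0,0]],
  [[0,0,0],[0,0,0]],
])

```text
time_s: 23.45
eef_pos: [551.3, 161.9, -7.0]
ee_rot: [-0.0, 0.996, -0.085, 0.0]
force: [-0.4, 0.1, 0.7]
grip_width: 0.001
```

>>> play_rows([
  [[0,0,-0.02],[0,0,0]],
  [[0,0,-0.05],[0,0,0]],
  [[0,0,-0.05],[0,0,0]],
  [[0,0,-0.03],[0,0,0]],
  [[0,-0.05,0],[0,0,0]],
  [[0,-0.06,0],[0,0,0]],
  [[0,-0.06,0],[0,0,0]],
  [[0,0,0],[0,0,0]],
])

```text
time_s: 24.25
eef_pos: [572.3, 291.0, 105.0]
ee_rot: [-0.001, 0.997, -0.083, 0.0]
force: [0.9, -0.1, 0.2]
grip_width: -0.001
```

Run:
```python
from h import *
import cv2
from rig import cams,ctrl
a=cams.capture("side");b=cams.capture("top")
s=ctrl.sense();print(s["time_s"],s["eef_pos"],s["force"],loc(s["eef_pos"]))
cv2.imwrite("pics/s15.png",cv2.resize(a[110:310,170:380,::-1],None,fx=3,fy=3,interpolation=cv2.INTER_CUBIC))
im=cv2.resize(b[170:270,220:400,::-1],None,fx=4.4,fy=4.4,interpolation=cv2.INTER_CUBIC)
cv2.imwrite("pics/t15.png",im)
```

```text
24.35 [572.45375169 286.99587422 104.96535006] [-0.16958525  0.5239762   0.24164339] [ -3.4 232.3 105. ]
```

View pics/s15.png

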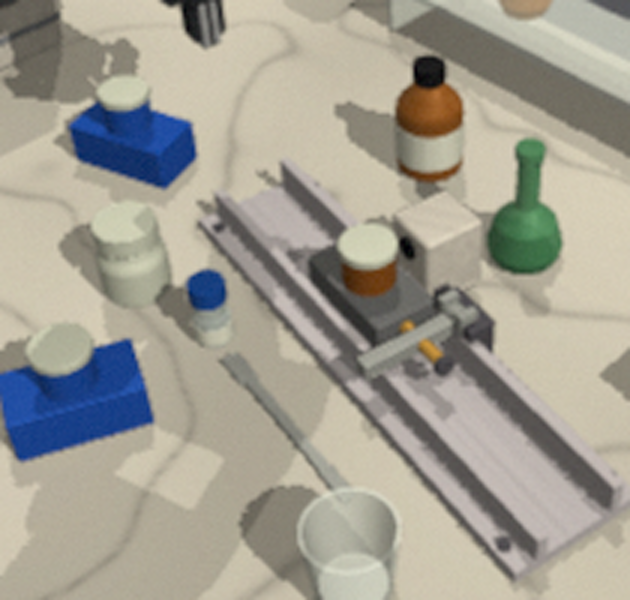

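View pics/t15.png

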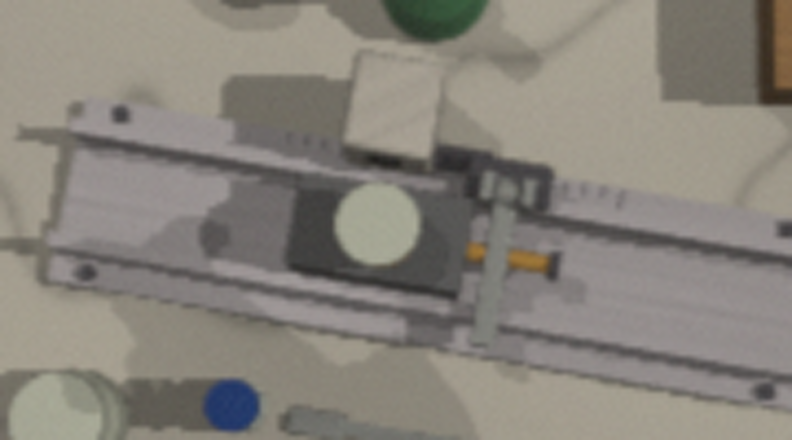

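Run:
```python
from h import *
g=lambda u,v:(220+u/4.4,170+v/4.4)
print(loc(ray("top",g(472,207),48)),loc(ray("top",g(457,296),48)),"cap",loc(ray("top",g(378,224),82)),"screw",loc(ray("top",g(468,251),39)))
from rig import ctrl
print(ctrl.finish_job())
```

```text
[ 19.9 -12.5  48. ] [-25.8 -12.6  48. ] cap [-0.5 30.9 82. ] screw [ -1.6 -14.2  39. ]
the job is handed in; nothing more can be done
None
```

The flag is down, the sled was pressed against the stop screw for about a second, and I've handed the job in. `finish_job` gives no verdict, so this rests on my own readings.

- **Flag:** I pushed it down with the closed fingers. The last few millimetres were slow, and at the hard end stop I pressed down with about 10 N. The camera overlay shows it lying level.
- **Sled:** Sliding took about 2.5–3 N. I approached the screw in steps of about 0.5 mm until I felt the hard end. I then held 12.4–13 N at the wrist for about 1.2 s, which is roughly 10 N on the stop. Its nose then stood about 17 mm from the middle of the flag, so the screw is about 11–12 mm proud.
- **Final pictures:** After I drew the fingers straight back, the sled lay flat in its channel with its nose at the screw end, and the flag was down. In the picture area around the track, nothing else looked moved. I did not measure each bystander, and the carton was mostly out of that view.

**Checks that disagreed:**
- The closed finger ends were about 32 mm higher than the reported TCP. My first push therefore passed over the flag without touching it. I found the offset in the pictures, confirmed it when the fingers met the flag top, and allowed for it afterwards.
- The last picture puts the nose within 2 mm of the screw's hard end. That is inside the sprung pin's 3 mm reach, but about as fine as I can measure, and I could not check the pin's force directly.

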